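# Stow the under-sink basket and set its catch

### The arm

A 6-joint arm with a two-finger parallel gripper is mounted at the origin on the work surface. World frame = base frame: x ahead of the robot, y to its left, z up, the work surface at z = 0. Lengths are in m, angles in degrees, forces in N, time in s.
With the tool pointing down it reaches from about 0.4 to 0.825 m from the base axis. Payload 7 kg.
Tool frame: the origin (TCP) lies between the finger pads; the fingertips stand 22 mm ahead of it and the grasp point (between the pads) lies 3 mm ahead of it; z points along the fingers, y is the line along which they close (so a half turn about z gives the same grasp; the last joint's range is limited). The gripper opens to 88 mm and grips with 3 to 60 N. Pads are 19 mm wide; open, the fingers measure 130 mm over their backs; the gripper's body (78 mm by 193 mm) begins 47 mm behind the grasp point.
Start: joints at [84.975, 20.546, 0.682, 0, -70.136, -16.507], TCP at [0.248, 0.628, 0.249] pointing down, gripper open.
Joint ranges: [-176.03, 176.03], [-82.01, 121.73], [-58.28, 71.71], [-173.87, 95.51], [-174.79, -0.11], [-173.66, 173.66]. Speed limits (degrees/s): [136.94, 136.94, 172.46, 180, 180, 180].

### API

Orientations are given as [roll, pitch, yaw] about the fixed x, y, z axes, in that order (R = Rz(yaw) Ry(pitch) Rx(roll)).
In Python, from plant import r, vision gives the robot as it stands.
- The arm moves only by the shell command python3 -m pendant 'ROWS' [FORCE]. ROWS is JSON, a list that holds one entry, the list of rows, each a list of 7 numbers: the shift along the tool's x, y, z scaled (see below), then the turn, a rotation vector about the tool's x, y, z scaled (see below), then the opening, from -1 (shut) to 1 (fully open). In form: [[[x, y, z, wx, wy, wz, fingers], ...]]. A call has exactly 8 rows; each row shifts and turns the commanded pose from where the row before left it, along the tool's axes as they then stand; what a row does not reach is not made up. The controller multiplies each number of a shift by 20 mm and each number of a turn by 4 degrees. A row lasts 1/10 s, in which the tool goes at most 50 mm and 8.59 degrees, less where a joint would pass 70% of its speed; a pose out of reach is approached as far as the arm can. A call with a number of a shift or a turn outside -1 to 1 is refused whole. A call with a gripper value outside its range is refused whole. The fingers move at their own pace and stop on an object; FORCE is the grip in N (left out, the last holds). Time passes only in rows, so rows that do not move let the fingers close, or fill a call up. It gives the time, the measured TCP pose, the force, the opening and the grip force at its end, in the units of the state.
- r.get_state(): the state, without advancing time (a new reading comes with each control period).
- vision.capture(name): name is "scene" or "top"; returns a dict with "frame" (384x512x3 uint8, blue, green, red), "depth" (384x512 float32, m along the optical axis (not along the pixel's ray), 0 where there is no reading), "camera_matrix" (3x3 intrinsics, pixels), "extrinsics" (4x4, takes a point from world to camera coordinates). Camera axes: x right, y up, looking along -z (the intrinsics and any distortion apply to the point x, -y, -z); pixel columns grow to the right and rows downward; lengths in m; the calibration is good to about 2 mm. A picture is of the moment at which its call begins.
- r.close_job(): hands the job in; it is judged then, once.
The state is a dict: "time_s": time; "joints": joint angles; "qd": joint speeds; "joint_torque": joint torques, N m; "tcp_pos": TCP position; "eef_rot": TCP orientation; "contact_force": force on the tool from outside, world axes, zero at the start; "moment": the same for the moment, N m; "gripper_width": finger opening in m; "gripper_force": force on a finger pad.
Only numpy, scipy, OpenCV 4.12 (cv2) and the standard library are available. Lean on these libraries where they do the work, as an engineer would, in place of code of your own. Each camera call takes 0.05 s, during which the arm holds its last target. There are 200 camera calls.

### The job

Stow the pull-out basket: stand every spray bottle that is there centred on the pad of its own colour, turned so that its nozzle points over the pad's red drip mark, and nest the pots in size order, the blue pot in the white ramekin (which stays in the basket) and the terracotta pot in the blue one. Only when all of that is in place, turn the catch dial so that its white pointer faces the red mark on the housing. Leave the tin, nail brush, scraper, dish brush and jar where they are.

Things in the scene. Friction and masses are not known exactly. Their poses are not given: they have to be found in the camera images.
- bottle_green: green pump spray bottle standing upright, 132 mm tall, body 60 mm in diameter, about 220 g; origin at the centre of its underside, z up its axis, x towards its nozzle. On top is a white head, a block 24 mm wide (y), 50 mm long (x from -21 to +29 mm) and 28 mm high (z from 104 to 132 mm): grip it there across its width from above; the sloping shoulder below ends at z = 92 mm. It may be absent
- nozzle_green (a point): tip of the red nozzle of the green spray bottle: 48 mm out from the bottle's axis along its x, 120 mm above its underside
- pad_green: fixed green round pad, 72 mm in diameter and 4 mm thick, on the floor of the basket; origin at the centre of its underside (so its top is at z = 4 mm), x towards its tongue, a strip that sticks out of the disc and carries a red drip mark
- mark_green (a point): centre of the red drip mark on the tongue of the green pad, 48 mm from the pad's centre along its x, on its top
- bottle_blue: blue pump spray bottle standing upright, 132 mm tall, body 60 mm in diameter, about 220 g; origin at the centre of its underside, z up its axis, x towards its nozzle. On top is a white head, a block 24 mm wide (y), 50 mm long (x from -21 to +29 mm) and 28 mm high (z from 104 to 132 mm): grip it there across its width from above; the sloping shoulder below ends at z = 92 mm. It may be absent
- nozzle_blue (a point): tip of the red nozzle of the blue spray bottle: 48 mm out from the bottle's axis along its x, 120 mm above its underside
- pad_blue: fixed blue round pad, 72 mm in diameter and 4 mm thick, on the floor of the basket; origin at the centre of its underside (so its top is at z = 4 mm), x towards its tongue, a strip that sticks out of the disc and carries a red drip mark
- mark_blue (a point): centre of the red drip mark on the tongue of the blue pad, 48 mm from the pad's centre along its x, on its top
- bottle_yellow: yellow pump spray bottle standing upright, 132 mm tall, body 60 mm in diameter, about 220 g; origin at the centre of its underside, z up its axis, x towards its nozzle. On top is a white head, a block 24 mm wide (y), 50 mm long (x from -21 to +29 mm) and 28 mm high (z from 104 to 132 mm): grip it there across its width from above; the sloping shoulder below ends at z = 92 mm. It may be absent
- nozzle_yellow (a point): tip of the red nozzle of the yellow spray bottle: 48 mm out from the bottle's axis along its x, 120 mm above its underside
- pad_yellow: fixed yellow round pad, 72 mm in diameter and 4 mm thick, on the floor of the basket; origin at the centre of its underside (so its top is at z = 4 mm), x towards its tongue, a strip that sticks out of the disc and carries a red drip mark
- mark_yellow (a point): centre of the red drip mark on the tongue of the yellow pad, 48 mm from the pad's centre along its x, on its top
- basket: fixed steel wire pull-out basket, 300 mm (x) by 410 mm (y), origin at the centre of its underside; floor 6 mm thick, sides 45 mm high; the pads stand on its far half (+x), the ramekin on the near half
- ramekin: wide white ceramic ramekin standing loose in the basket, open at the top: 96 mm in diameter at the rim, 88 mm at the foot, 36 mm high, wall 3.5 mm, bottom 5 mm thick; origin at the centre of its underside, z up; about 250 g
- pot_blue: medium blue ceramic pot, open at the top: 66 mm in diameter at the rim, 56 mm at the foot, 50 mm high, wall 3.5 mm, bottom 5 mm thick; origin at the centre of its underside, z up; about 120 g. Nested in the ramekin its rim stands 19 mm above the ramekin's
- pot_terracotta: small terracotta pot, open at the top: 46 mm in diameter at the rim, 40 mm at the foot, 62 mm high, wall 3.5 mm, bottom 5 mm thick; origin at the centre of its underside, z up; about 80 g. Nested in the blue pot its rim stands 17 mm above the blue pot's
- catch: fixed round grey housing of the basket's catch, 66 mm in diameter and 24 mm high, beside the basket on its -y side; origin at the centre of its underside, x towards the red mark on its rim (30 mm from the axis)
- dial_grip (a point): on the upright axis of the dial, at the top face of its grip bar, 54 mm above the bench. The bar is 46 mm long, 13 mm wide and 22 mm high (its lower edge 32 mm above the bench)
- dial (a joint): angle of the black dial on the housing: 0 when the white pointer line (on one half of the bar, along the dial's x) faces the red mark, growing counter-clockwise seen from above, so that the pointer's direction is the housing's x turned by this angle. Stops at -2.3 and 0.7 rad; light friction (about 0.04 N m), stays where it is left
- tin: small closed aluminium tin, 50 mm in diameter, 26 mm high, in the near right corner of the basket; a bystander
- nail_brush: wooden nail brush 45 x 85 x 28 mm in the near left corner of the basket; a bystander
- scraper: grey plastic scraper 160 mm long, lying flat beyond the bottles; a bystander
- dish_brush: dish brush 200 mm long, lying flat to the left of the basket; a bystander
- jar: closed jar 68 mm in diameter, 90 mm high, on the bench to the left of the basket; a bystander
Things that resemble listed ones, but are neither listed nor needed, are in the scene too. What is shaped like the catch but turquoise is not meant.

How it is judged:
By the outcome, as a careful person would: the job done as asked, in the order asked, and still so for the second after the job is handed in, with the robot touching nothing.
Of bottle_green, bottle_blue, bottle_yellow only 2 to 3 are there at a start; the rules pass over those that are not, and their reading is None.
At some moment in a run one of pot_blue, pot_terracotta may be knocked a few centimetres aside while the robot is not near it.
It also fails if it takes over 210 s, if anything falls off the work surface, if the arm or the gripper's body presses on something with over 40 N, if the wrist force passes 120 N, or if a joint passes its speed limit or range.

## Working session

There is one attempt and no reset: what is moved stays moved. The work goes in short steps, Python scripts to look and compute and a shell command to move; the robot and the scene stay as the last step left them, time stands still between calls to the robot, and variables do not carry over. Pictures are saved under pics/ and viewed, at most 14 in all, crops included, and the job is handed in when it is done.

```bash
ls; mkdir -p pics
python3 - <<'E'
from plant import r, vision
import cv2,numpy as np
print(r.get_state())
for n in("scene","top"):
    c=vision.capture(n); cv2.imwrite(f"pics/{n}0.png",c["frame"]); np.savez(f"{n}0.npz",**c)
    print(c["camera_matrix"],c["extrinsics"],[k for k in c])
E
```

```text
pics
{'time_s': 0.0, 'joints': array([ 8.49756682e+01,  2.05922875e+01,  6.34374478e-01, -1.92208917e-02,
       -7.01380128e+01, -1.65076036e+01]), 'qd': array([-0.03182999, -0.00933451,  0.01015699,  0.04197257, -0.07299275,
       -0.07934244]), 'joint_torque': array([ 1.69017716e-03, -5.82713985e+01,  2.93038934e+01,  6.99707463e+00,
        6.87621126e-03, -1.53871306e-04]), 'tcp_pos': array([0.24759111, 0.62745916, 0.24762045]), 'eef_rot': array([ 1.79902894e+02, -9.93499429e-03, -2.15384726e+01]), 'contact_force': array([0.41449989, 0.53130048, 0.46055813]), 'moment': array([-0.03483864,  0.02916513,  0.0039939 ]), 'gripper_force': 0.0, 'gripper_width': 0.08774856839382239}
[[387.86758641   0.         252.00031384]
 [  0.         387.86758641 188.85241755]
 [  0.           0.           1.        ]] [[ 0.57655503  0.81676961  0.02171874 -0.33335124]
 [-0.54750097  0.36647503  0.752289    0.19601813]
 [ 0.60648741 -0.44562704  0.65847518 -1.43906295]
 [ 0.          0.          0.          1.        ]] ['frame', 'depth', 'camera_matrix', 'extrinsics']
[[377.24349843   0.         252.75808659]
 [  0.         377.24349843 189.07344767]
 [  0.           0.           1.        ]] [[ 0.00722064 -0.99975449  0.02094812  0.0236847 ]
 [ 0.98736556  0.01044417  0.15811444 -0.53834606]
 [-0.15829441  0.01954177  0.98719856 -1.02879093]
 [ 0.          0.          0.          1.        ]] ['frame', 'depth', 'camera_matrix', 'extrinsics']
```

View pics/scene0.png

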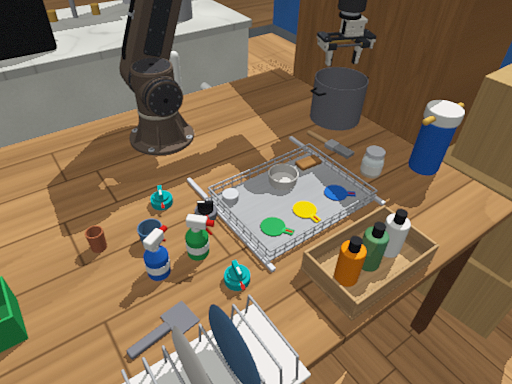

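View pics/top0.png

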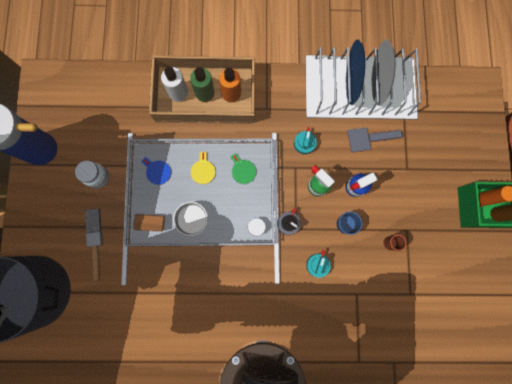

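The top view shows the basket at about (203,190) with pads blue (158,172), yellow (203,171) and green (244,171), and the ramekin at (190,218). The bottles are green (322,182) and blue (360,184); there is no yellow one. The pots are blue (349,222) and terracotta (397,241).

Lookalikes:
- **Dials:** the black one on grey at (289,222) fits the catch, since it sits beside the basket's -y side. The turquoise ones at (306,142) and (319,264) are not meant.
- **Bottles:** those in the wooden tray and the green crate have no white spray heads, so they don't fit.

I'll confirm this in an enlarged crop.

Run:
```python
import cv2
a=cv2.imread("pics/top0.png")[125:285,115:425]
cv2.imwrite("pics/topcrop.png",cv2.resize(a,None,fx=2.58,fy=2.58,interpolation=cv2.INTER_CUBIC))
b=cv2.imread("pics/scene0.png")[140:300,80:390]
cv2.imwrite("pics/scenecrop.png",cv2.resize(b,None,fx=2.58,fy=2.58,interpolation=cv2.INTER_CUBIC))
```

```text
(no output)
```

View pics/topcrop.png

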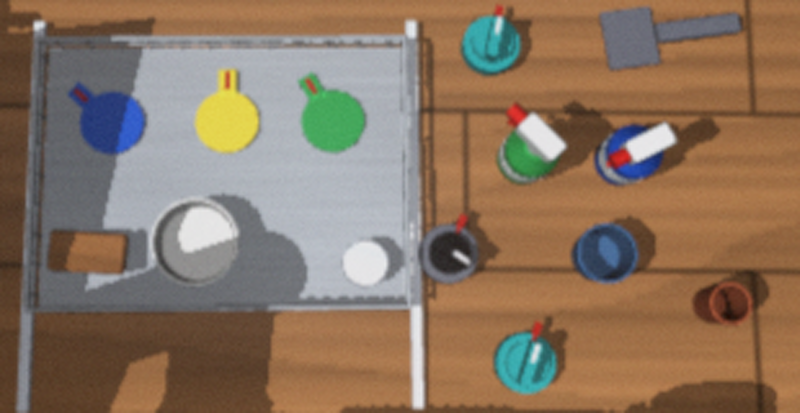

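View pics/scenecrop.png

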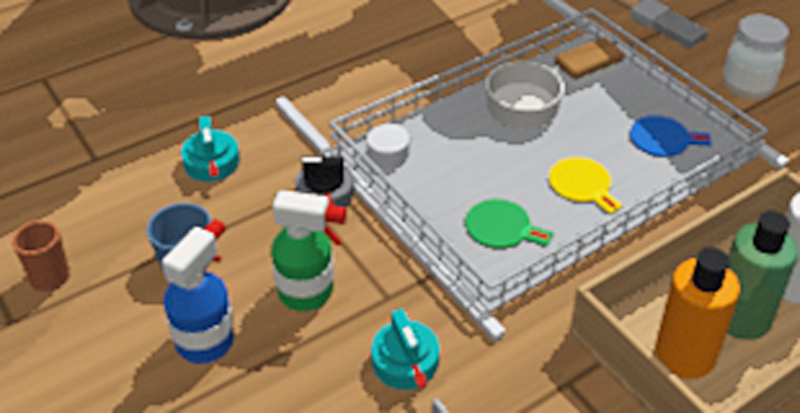

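The crop confirms the choice: the black bar on the grey housing at crop (450,252) is the catch. Its red mark points up and right at (461,223), and its white pointer points down and right at (461,257). Both bottle heads and both pots are clear, and the yellow pad has no bottle.

```bash
cat > h.py <<'E'
import numpy as np,cv2
from plant import r,vision
def cam(n):
    c=vision.capture(n); c["n"]=n
    c["hsv"]=cv2.cvtColor(c["frame"],cv2.COLOR_BGR2HSV); c["P"]=cloud(c); return c
def rays(c,uv):
    uv=np.atleast_2d(uv).astype(float);K=c["camera_matrix"];E=c["extrinsics"]
    d=np.c_[(uv[:,0]-K[0,2])/K[0,0],-(uv[:,1]-K[1,2])/K[1,1],-np.ones(len(uv))]@E[:3,:3]
    return -E[:3,:3].T@E[:3,3],d
def plane(c,uv,z):
    o,d=rays(c,uv); return o+d*((z-o[2])/d[:,2])[:,None]
def cloud(c):
    v,u=np.mgrid[:384,:512]; o,d=rays(c,np.c_[u.ravel(),v.ravel()])
    return (o+d*c["depth"].reshape(-1,1)).reshape(384,512,3)
def tri(cs,uvs):
    A=np.zeros((3,3));b=np.zeros(3)
    for c,uv in zip(cs,uvs):
        o,d=rays(c,uv);d=d[0]/np.linalg.norm(d[0]);M=np.eye(3)-np.outer(d,d);A+=M;b+=M@o
    return np.linalg.solve(A,b)
def hmask(c,lo,hi,box=None):
    m=cv2.inRange(c["hsv"],np.array(lo),np.array(hi))
    if box is not None:
        k=np.zeros_like(m);k[box[1]:box[3],box[0]:box[2]]=1;m=m*k
    return m
def red(c): return hmask(c,(0,170,90),(6,255,255))|hmask(c,(172,170,90),(180,255,255))
def near(c,xy,rad,z0,z1):
    P=c["P"];return ((np.hypot(P[...,0]-xy[0],P[...,1]-xy[1])<rad)&(P[...,2]>z0)&(P[...,2]<z1)&(c["depth"]>0))
def circ(p):
    A=np.c_[p,np.ones(len(p))];s=np.linalg.lstsq(A,(p**2).sum(1),rcond=None)[0]
    return s[0]/2,s[1]/2,np.sqrt(s[2]+(s[0]**2+s[1]**2)/4)
def cen(m): v,u=np.nonzero(m);return np.array([u.mean(),v.mean()])
def biggest(m):
    n,l,s,c=cv2.connectedComponentsWithStats((m>0).astype(np.uint8));i=1+np.argmax(s[1:,4]);return l==i
def comps(m,amin=3):
    n,l,s,c=cv2.connectedComponentsWithStats((m>0).astype(np.uint8));return [(c[i].round(1),int(s[i,4]),l==i) for i in range(1,n) if s[i,4]>=amin]
E
python3 - <<'E'
from h import *
np.set_printoptions(precision=4,suppress=True)
t=cam("top");s=cam("scene")
for c in(t,s):
    print(c["n"],"red",[(a,n,c["P"][m].mean(0)) for a,n,m in comps(red(c))])
    for nm,lo,hi in(("blue",(105,120,50),(125,255,255)),("yel",(22,150,120),(33,255,255)),("green",(50,120,50),(75,255,255))):
        print(nm,[(a,n,np.median(c["P"][m],0)) for a,n,m in comps(hmask(c,lo,hi),40)])
    w=hmask(c,(0,0,150),(180,60,255))
    print("white",[(a,n,np.median(c["P"][m],0)) for a,n,m in comps(w,12)])
P=t["P"]
for nm,uv in(("ram",(190,218)),("pb",(349,222)),("pt",(397,241))):
    print(nm,[P[uv[1]+dv,uv[0]+du] for du,dv in((0,0),(10,0))])
E
```

```text
top red [(array([308. , 128.3]), 7, array([ 0.7271, -0.1355,  0.021 ])), (array([314.3, 168.9]), 45, array([ 0.5818, -0.1333,  0.1208])), (array([354.4, 186.1]), 39, array([ 0.5357, -0.2378,  0.1255])), (array([293.7, 210.2]), 12, array([ 0.4812, -0.0901,  0.0219])), (array([322.7, 251.9]), 16, array([ 0.3633, -0.1715,  0.0208]))]
blue [(array([356.8,  68.8]), 582, array([ 0.8623, -0.2541,  0.1318])), (array([ 29.9, 151.6]), 730, array([0.6211, 0.6238, 0.1105])), (array([157.3, 171.4]), 481, array([0.5937, 0.3083, 0.0088])), (array([355.8, 177.9]), 66, array([ 0.5675, -0.2558,  0.075 ])), (array([363. , 189.7]), 84, array([ 0.5329, -0.2747,  0.0775])), (array([350.6, 221.8]), 89, array([ 0.45 , -0.258,  0.006]))]
yel [(array([202.8, 170.6]), 444, array([0.5956, 0.1751, 0.0092]))]
green [(array([243.4, 170.8]), 434, array([0.5971, 0.0568, 0.0095])), (array([317.8, 186.1]), 149, array([ 0.5399, -0.1467,  0.0785])), (array([478.8, 205.6]), 1470, array([ 0.4946, -0.5838,  0.0432]))]
white [(array([354.4,  89.9]), 4583, array([ 0.8444, -0.2432,  0.0119])), (array([417.8,  76.5]), 87, arra
[... 4040 characters left out ...]
288 ,  0.0038])), (array([146.4, 339.6]), 289, array([ 0.7162, -0.3758,  0.014 ])), (array([199.9, 324.8]), 13, array([ 0.7924, -0.2802,  0.0921])), (array([212.4, 338.5]), 85, array([ 0.7964, -0.2565,  0.012 ])), (array([209.6, 361. ]), 1092, array([ 0.8423, -0.2857,  0.0121])), (array([163.2, 347.2]), 13, array([ 0.7917, -0.3605,  0.092 ])), (array([179. , 366.4]), 217, array([ 0.8088, -0.3429,  0.012 ])), (array([154.1, 373.9]), 897, array([ 0.7959, -0.3872,  0.0123]))]
ram [array([0.457 , 0.2081, 0.0103]), array([0.4573, 0.1794, 0.01  ])]
pb [array([ 0.4497, -0.253 ,  0.0075]), array([ 0.4473, -0.2715,  0.0428])]
pt [array([ 0.3956, -0.3854,  0.0209]), array([ 0.3964, -0.4228,  0.0011])]
```

```bash
cat > m.py <<'E'
from h import *
np.set_printoptions(precision=4,suppress=True)
def rect(p):
    (x,y),(w,h),a=cv2.minAreaRect((p*1000).astype(np.float32))
    if w<h: w,h,a=h,w,a+90
    return np.array([x,y])/1000,a,(w,h)
def ang(d): return np.degrees(np.arctan2(d[1],d[0]))
def bottle(cs,xy,rad=.05,z0=.125,z1=.14):
    for c in cs:
        m=near(c,xy,rad,z0,z1)&(c["hsv"][...,1]<90)
        if m.sum()<30: print(" ",c["n"],"few");continue
        ct,a,sz=rect(c["P"][m][:,:2]); 
        rm=near(c,xy,.075,z0-.025,z1)&(red(c)>0); rd=c["P"][rm][:,:2].mean(0)
        if np.cos(np.radians(a-ang(rd-ct)))<0:a+=180
        a=(a+180)%360-180
        u=np.array([np.cos(np.radians(a)),np.sin(np.radians(a))])
        print(" ",c["n"],"head ctr",ct,"axis",ct-.004*u,"yaw %.1f nozzleyaw %.1f"%(a,ang(rd-ct)),"size",np.round(sz,0),"ztop",np.median(c["P"][m][:,2]),"nozz",rd)
def pad(cs,lo,hi,xy):
    for c in cs:
        m=hmask(c,lo,hi)>0; m=m&near(c,xy,.07,-.0,.03); m=m.astype(np.uint8)
        m=cv2.morphologyEx(m,cv2.MORPH_CLOSE,np.ones((3,3)))
        o=cv2.morphologyEx(m,cv2.MORPH_OPEN,cv2.getStructuringElement(cv2.MORPH_ELLIPSE,(9,9)))
        k=cv2.findContours(o,cv2.RETR_EXTERNAL,cv2.CHAIN_APPROX_NONE)[0]; k=max(k,key=cv2.contourArea)
        e=cv2.fitEllipse(k); ct=plane(c,e[0],.010)[0,:2]
        b,g,rr=[c["frame"][...,i].astype(int) for i in range(3)]
        rm=near(c,ct,.065,0,.03)&((np.hypot(c["P"][...,0]-ct[0],c["P"][...,1]-ct[1])>.038))&(rr>g*1.6)&(rr>b*1.1)&(rr>60)
        if rm.sum(): w=cen(rm);mk=plane(c,w,.010)[0,:2];print(" ",c["n"],"ctr",ct,"yaw %.1f d %.4f n %d"%(ang(mk-ct),np.linalg.norm(mk-ct),rm.sum()),"z",np.median(c["P"][o>0][:,2]))
        else: print(" ",c["n"],"ctr",ct,"nomark")
def rim(cs,xy,rad,zr,tol=.004):
    for c in cs:
        m=near(c,xy,rad,zr-tol,zr+tol); p=c["P"][m]
        if len(p)<8: print(" ",c["n"],"few",len(p));continue
        (x,y),R=cv2.minEnclosingCircle((p[:,:2]*1000).astype(np.float32))
        print(" ",c["n"],"rim",np.round([x,y,R],1),"fit",np.round(np.array(circ(p[:,:2]))*1000,1),"n",len(p),"z",np.percentile(p[:,2],80))
def dial(cs,xy=(.44,-.085)):
    for c in cs:
        m=near(c,xy,.04,.048,.06); ct,a,sz=rect(c["P"][m][:,:2])
        w=m&(c["hsv"][...,2]>120); wp=c["P"][w][:,:2].mean(0)
        rm=near(c,xy,.05,.012,.03)&(red(c)>0); rp=c["P"][rm][:,:2].mean(0) if rm.sum() else np.zeros(2)
        h=near(c,xy,.04,.018,.028);hc=cv2.minEnclosingCircle((c["P"][h][:,:2]*1000).astype(np.float32))
        print(" ",c["n"],"bar ctr",ct,"barang %.1f"%a,np.round(sz,0),"pointer",wp,"%.1f"%ang(wp-ct),"mark",rp,"%.1f"%ang(rp-ct),"ztop",np.median(c["P"][m][:,2]),"housing",np.round(hc[0],1),round(hc[1],1))
B=((105,120,40),(125,255,255));G=((50,100,40),(75,255,255))
E
python3 - <<'E'
from m import *
cs=[cam("top"),cam("scene")]
print("bg");bottle(cs,(.556,-.158));print("bb");bottle(cs,(.554,-.27))
print("pg");pad(cs,*G,(.60,.057));print("pb");pad(cs,*B,(.596,.308))
print("ram");rim(cs,(.457,.203),.06,.042);print("potb");rim(cs,(.45,-.245),.045,.05);print("pott");rim(cs,(.396,-.385),.035,.062)
print("dial");dial(cs)
E
```

```text
bg
  top head ctr [ 0.5568 -0.158 ] axis [ 0.5539 -0.1608] yaw 44.9 nozzleyaw 44.7 size [48. 25.] ztop 0.13123666990997035 nozz [ 0.579 -0.136]
  scene head ctr [ 0.561  -0.1567] axis [ 0.5582 -0.1595] yaw 43.8 nozzleyaw 29.1 size [49. 24.] ztop 0.1307816962391412 nozz [ 0.5831 -0.1444]
bb
  top head ctr [ 0.551  -0.2694] axis [ 0.5528 -0.273 ] yaw 116.8 nozzleyaw 115.9 size [48. 23.] ztop 0.1315974931913696 nozz [ 0.5357 -0.2378]
  scene head ctr [ 0.5564 -0.268 ] axis [ 0.5581 -0.2716] yaw 114.4 nozzleyaw 114.7 size [49. 25.] ztop 0.1311346689533438 nozz [ 0.5419 -0.2364]
pg
  top ctr [0.5967 0.0557] yaw 31.9 d 0.0481 n 6 z 0.009356047122847766
  scene ctr [0.6016 0.055 ] yaw 36.2 d 0.0446 n 6 z 0.009357744377322064
pb
  top ctr [0.5915 0.3068] yaw 49.6 d 0.0473 n 8 z 0.008992846076387728
  scene ctr [0.5962 0.3048] yaw 54.6 d 0.0463 n 7 z 0.008946118676265491
ram
  top rim [453.1 203.9  47.7] fit [453.1 204.   45.9] n 135 z 0.04266622757042162
  scene rim [455.8 206.4  50.1] fit [457.1 206.1  45.9] n 90 z 0.042108871401714286
potb
  top rim [ 444.1 -243.7   32.9] fit [ 443.5 -243.2   30.9] n 90 z 0.051616849483312376
  scene rim [ 446.8 -241.    33.5] fit [ 447.9 -241.4   30.9] n 73 z 0.05031847506955298
pott
  top rim [ 390.5 -371.1   22.5] fit [ 390.4 -370.4   20.5] n 55 z 0.06338928383625024
  scene rim [ 395.3 -369.7   24.2] fit [ 395.3 -368.9   20.8] n 69 z 0.06242735027407749
dial
  top bar ctr [ 0.444  -0.0743] barang 56.3 [45. 13.] pointer [ 0.4384 -0.085 ] -117.6 mark [ 0.4807 -0.0894] -22.4 ztop 0.053903689934663435 housing [446.9 -75. ] 35.5
  scene bar ctr [ 0.4479 -0.0726] barang 55.9 [45. 15.] pointer [ 0.4438 -0.0759] -140.3 mark [ 0.4759 -0.0835] -21.3 ztop 0.05269620935383523 housing [448.1 -78.4] 30.5
```

```bash
cat > g.py <<'E'
# how far: python3 g.py x y z yaw  -> turn in wz-units (do first), then shift in tool units after that turn; and now
import sys;from h import *
x,y,z,w=map(float,sys.argv[1:5]);s=r.get_state();p=s["tcp_pos"];yw=s["eef_rot"][2]
dw=(w-yw+180)%360-180
def sh(a):
    c,n=np.cos(np.radians(a)),np.sin(np.radians(a));d=np.array([x,y,z])-p
    return np.round(np.array([c*d[0]+n*d[1],n*d[0]-c*d[1],-d[2]])/.02,2)
print("t %.1f"%s["time_s"],"pos",p.round(4),"rot",s["eef_rot"].round(1),"j",s["joints"].round(0),"grip",round(s["gripper_width"],4),round(s["gripper_force"],1),"F",s["contact_force"].round(1))
print("turn units wz",round(-dw/4,2),"shift after turn",sh(w),"shift now",sh(yw))
E
python3 - <<'E'
from m import *
cs=[cam("top"),cam("scene")]
for c in cs:
    for nm,B_,ct in(("g",G,(.5967,.0557)),("b",B,(.5915,.3068))):
        if c["n"]=="scene": ct=((.6016,.055) if nm=="g" else (.5962,.3048))
        m=hmask(c,*B_)>0; b,g,rr=[c["frame"][...,i].astype(int) for i in range(3)]
        m|=(rr>g*1.6)&(rr>60); D=np.hypot(c["P"][...,0]-ct[0],c["P"][...,1]-ct[1])
        m&=(D>.041)&(D<.066)&(c["P"][...,2]<.02); w=plane(c,cen(biggest(m)),.01)[0,:2]; print(c["n"],nm,ang(w-np.array(ct)),m.sum())
    P=c["P"]; k=(abs(P[...,1]+.05)<.02)&(P[...,0]>.4)&(P[...,0]<.6)&(P[...,2]>.03)&(P[...,2]<.05);print("wall",P[k][:,1].min() if k.any() else 0,P[k][:,2].max() if k.any() else 0,k.sum())
E
python3 -m pendant '[[[0,0,0,0,0,1,0.2],[0,0,0,0,0,1,0.2],[0,0,0,0,0,1,0.2],[0,0,0,0,0,1,0.2],[0,0,0,0,0,1,0.2],[0,0,0,0,0,1,0.2],[0,0,0,0,0,1,0.2],[0,0,0,0,0,1,0.2]]]' 20
python3 g.py .556 -.160 .21 -135.7
```

```text
top g 32.06724510368246 26
top b 50.4268865350025 31
wall -0.06983502406470543 0.04957941731748616 55
scene g 33.33677489050211 24
scene b 52.37770217138263 28
wall -0.06985636980576015 0.04988580662817621 36
time_s: 1.2
tcp_pos: [0.2477, 0.6278, 0.2486]
eef_rot: [180.0, 0.0, -53.7]
contact_force: [-0.4, -0.6, 0.3]
gripper_width: 0.0526
gripper_force: 0.0
t 1.2 pos [0.2477 0.6278 0.2486] rot [180.    0.  -53.7] j [ 85.  21.   1.  -0. -70. -49.] grip 0.0526 0.0 F [-0.4 -0.6  0.3]
turn units wz 20.5 shift after turn [ 16.48 -38.96   1.93] shift now [40.87 10.9   1.93]
```

```bash
M='python3 -m pendant'
python3 -m pendant '[[[1,0.27,0.05,0,0,0,0.2],[1,0.27,0.05,0,0,0,0.2],[1,0.27,0.05,0,0,0,0.2],[1,0.27,0.05,0,0,0,0.2],[1,0.27,0.05,0,0,0,0.2],[1,0.27,0.05,0,0,0,0.2],[1,0.27,0.05,0,0,0,0.2],[1,0.27,0.05,0,0,0,0.2]]]' >/dev/null
python3 -m pendant '[[[1,0.27,0.05,0,0,0,0.2],[1,0.27,0.05,0,0,0,0.2],[1,0.27,0.05,0,0,0,0.2],[1,0.27,0.05,0,0,0,0.2],[1,0.27,0.05,0,0,0,0.2],[1,0.27,0.05,0,0,0,0.2],[1,0.27,0.05,0,0,0,0.2],[1,0.27,0.05,0,0,0,0.2]]]' >/dev/null
python3 -m pendant '[[[1,0.27,0.05,0,0,0,0.2],[1,0.27,0.05,0,0,0,0.2],[1,0.27,0.05,0,0,0,0.2],[1,0.27,0.05,0,0,0,0.2],[1,0.27,0.05,0,0,0,0.2],[1,0.27,0.05,0,0,0,0.2],[1,0.27,0.05,0,0,0,0.2],[1,0.27,0.05,0,0,0,0.2]]]' >/dev/null
python3 -m pendant '[[[1,0.27,0.05,0,0,0,0.2],[1,0.27,0.05,0,0,0,0.2],[1,0.27,0.05,0,0,0,0.2],[1,0.27,0.05,0,0,0,0.2],[1,0.27,0.05,0,0,0,0.2],[1,0.27,0.05,0,0,0,0.2],[1,0.27,0.05,0,0,0,0.2],[1,0.27,0.05,0,0,0,0.2]]]' >/dev/null
python3 -m pendant '[[[1,0.27,0.05,0,0,0,0.2],[1,0.27,0.05,0,0,0,0.2],[1,0.27,0.05,0,0,0,0.2],[1,0.27,0.05,0,0,0,0.2],[1,0.27,0.05,0,0,0,0.2],[1,0.27,0.05,0,0,0,0.2],[1,0.27,0.05,0,0,0,0.2],[1,0.27,0.05,0,0,0,0.2]]]' >/dev/null
python3 -m pendant '[[[0.9,0,0,0,0,0,0.2],[0,0,0,0,0,1,0.2],[0,0,0,0,0,1,0.2],[0,0,0,0,0,1,0.2],[0,0,0,0,0,1,0.2],[0,0,0,0,0,1,0.2],[0,0,0,0,0,1,0.2],[0,0,0,0,0,1,0.2]]]' >/dev/null
python3 -m pendant '[[[0,0,0,0,0,1,0.2],[0,0,0,0,0,1,0.2],[0,0,0,0,0,1,0.2],[0,0,0,0,0,1,0.2],[0,0,0,0,0,1,0.2],[0,0,0,0,0,1,0.2],[0,0,0,0,0,1,0.2],[0,0,0,0,0,1,0.2]]]' >/dev/null
python3 -m pendant '[[[0,0,0,0,0,1,0.2],[0,0,0,0,0,1,0.2],[0,0,0,0,0,1,0.2],[0,0,0,0,0,1,0.2],[0,0,0,0,0,1,0.2],[0,0,0,0,0,0.5,0.2],[0,0,0,0,0,0,0.2],[0,0,0,0,0,0,0.2]]]' >/dev/null
python3 g.py .556 -.160 .121 -135.7
python3 - <<'E'
from m import *
c=cam("scene");s=cam("top")
cv2.imwrite("pics/a.png",np.hstack([cv2.resize(c["frame"][150:300,100:300],None,fx=2,fy=2),cv2.resize(s["frame"][120:270,270:460],None,fx=2,fy=2)]))
E
```

```text
t 7.6 pos [ 0.5599 -0.1589  0.2085] rot [ 180.    -0.  -135.5] j [  3.  14. -15.   0. -62. -49.] grip 0.0526 0.0 F [-0.9  0.9  0.4]
turn units wz 0.06 shift after turn [0.18 0.1  4.38] shift now [0.18 0.1  4.38]
```

View pics/a.png

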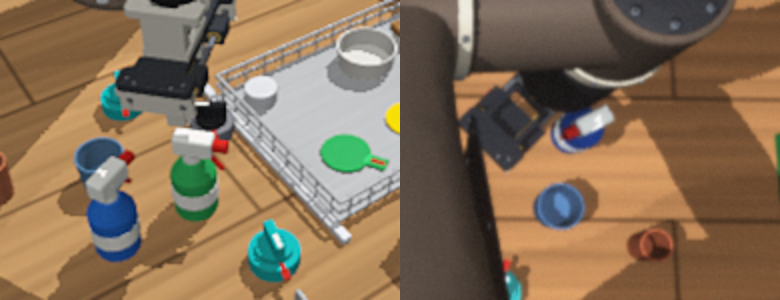

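```bash
python3 -m pendant '[[[0.2,0.1,0.8,0,0,0,0.2],[0,0,0.8,0,0,0,0.2],[0,0,0.7,0,0,0,0.2],[0,0,0,0,0,0,0.2],[0,0,0,0,0,0,0.2],[0,0,0,0,0,0,0.2],[0,0,0,0,0,0,0.2],[0,0,0,0,0,0,0.2]]]' >/dev/null
python3 g.py .556 -.160 .121 -135.7
python3 - <<'E'
from m import *
c=cam("scene")
f=c["frame"].copy();E=c["extrinsics"];K=c["camera_matrix"]
q=r.get_state()
import scipy.spatial.transform as T
R=T.Rotation.from_euler('xyz',q["eef_rot"],degrees=True).as_matrix()
o=cv2.resize(f[130:260,130:280],None,fx=4,fy=4,interpolation=cv2.INTER_CUBIC)
for l in((0,.026,.022),(0,-.026,.022),(0,0,.022)):
    p=E[:3,:3]@(q["tcp_pos"]+R@np.array(l))+E[:3,3]; u=K[0,0]*p[0]/-p[2]+K[0,2];v=K[1,1]*-p[1]/-p[2]+K[1,2]
    cv2.circle(o,(int((u-130)*4),int((v-130)*4)),2,(255,0,255),-1)
cv2.imwrite("pics/b.png",o)
E
```

```text
t 8.5 pos [ 0.5563 -0.1597  0.1632] rot [-180.     0.  -135.5] j [  3.  16. -18.   0. -56. -49.] grip 0.0527 0.0 F [0.2 0.  0.1]
turn units wz 0.04 shift after turn [ 0.02 -0.    2.11] shift now [ 0.02 -0.    2.11]
```

View pics/b.png

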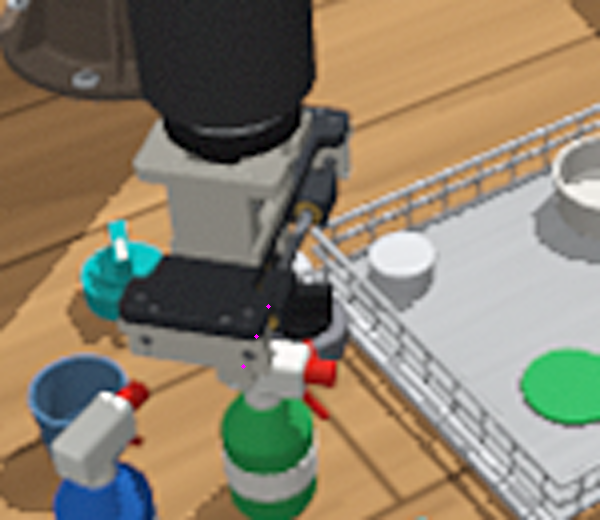

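The gripper straddles the green head at crop (285,360), with the fingers on either side. Next I descend and grip.

```bash
python3 -m pendant '[[[0,0,0.7,0,0,0,0.2],[0,0,0.7,0,0,0,0.2],[0,0,0.7,0,0,0,0.2],[0,0,0,0,0,0,0.2],[0,0,0,0,0,0,-1],[0,0,0,0,0,0,-1],[0,0,0,0,0,0,-1],[0,0,0,0,0,0,-1]]]' 25
python3 -m pendant '[[[0,0,0,0,0,0,-1],[0,0,0,0,0,0,-1],[0,0,-0.5,0,0,0,-1],[0,0,-1,0,0,0,-1],[0,0,-1,0,0,0,-1],[0,0,-1,0,0,0,-1],[0,0,-0.3,0,0,0,-1],[0,0,0,0,0,0,-1]]]'
python3 g.py .599 .0553 .21 -147
```

```text
time_s: 9.35
tcp_pos: [0.5563, -0.1597, 0.1212]
eef_rot: [-180.0, 0.0, -135.5]
contact_force: [-0.6, -0.4, 0.9]
gripper_width: 0.0259
gripper_force: 0.0
time_s: 10.15
tcp_pos: [0.5563, -0.1597, 0.1975]
eef_rot: [-179.9, 0.1, -135.5]
contact_force: [0.0, -0.1, -2.6]
gripper_width: 0.0236
gripper_force: 25.0
t 10.2 pos [ 0.5563 -0.1597  0.1975] rot [-1.799e+02  1.000e-01 -1.355e+02] j [  3.  14. -16.  -0. -60. -49.] grip 0.0236 25.0 F [ 0.  -0.1 -2.6]
turn units wz 2.87 shift after turn [-7.64  7.85 -0.63] shift now [-9.05  6.18 -0.63]
```

```bash
python3 -m pendant '[[[0,0,0,0,0,0.95,-1],[0,0,0,0,0,0.95,-1],[0,0,0,0,0,0.95,-1],[-0.95,0.98,0,0,0,0,-1],[-0.95,0.98,0,0,0,0,-1],[-0.95,0.98,0,0,0,0,-1],[-0.95,0.98,0,0,0,0,-1],[-0.95,0.98,0,0,0,0,-1]]]' >/dev/null
python3 -m pendant '[[[-0.95,0.98,0,0,0,0,-1],[-0.95,0.98,0,0,0,0,-1],[-0.95,0.98,0,0,0,0,-1],[0,0,0,0,0,0,-1],[0,0,0,0,0,0,-1],[0,0,0,0,0,0,-1],[0,0,0,0,0,0,-1],[0,0,0,0,0,0,-1]]]' >/dev/null
python3 g.py .599 .0553 .132 -147
```

```text
t 11.8 pos [0.5976 0.0539 0.1965] rot [ 180.   -0. -147.] j [ 24.  16. -13.  -0. -61. -81.] grip 0.024 25.0 F [-0.5  0.4 -0.9]
turn units wz 0.0 shift after turn [-0.1   0.02  3.22] shift now [-0.1   0.02  3.22]
```

```bash
python3 -m pendant '[[[-0.1,0.02,0.7,0,0,0,-1],[0,0,0.8,0,0,0,-1],[0,0,0.7,0,0,0,-1],[0,0,0.5,0,0,0,-1],[0,0,0.3,0,0,0,-1],[0,0,0.2,0,0,0,-1],[0,0,0,0,0,0,-1],[0,0,0,0,0,0,-1]]]'
python3 -m pendant '[[[0,0,0.05,0,0,0,-1],[0,0,0,0,0,0,-1],[0,0,0,0,0,0,0.2],[0,0,0,0,0,0,0.2],[0,0,0,0,0,0,0.2],[0,0,0,0,0,0,0.2],[0,0,0,0,0,0,0.2],[0,0,-0.5,0,0,0,0.2]]]'
python3 -m pendant '[[[0,0,-1,0,0,0,0.2],[0,0,-1,0,0,0,0.2],[0,0,-1,0,0,0,0.2],[0,0,-1,0,0,0,0.2],[0,0,0,0,0,0,0.2],[0,0,0,0,0,0,0.2],[0,0,0,0,0,0,0.2],[0,0,0,0,0,0,0.2]]]'
python3 g.py .5555 -.2723 .21 -64.4
```

```text
time_s: 12.55
tcp_pos: [0.5996, 0.0561, 0.133]
eef_rot: [-180.0, 0.0, -146.9]
contact_force: [-0.8, -0.3, -1.0]
gripper_width: 0.024
gripper_force: 25.0
time_s: 13.35
tcp_pos: [0.5984, 0.0558, 0.1406]
eef_rot: [180.0, -0.1, -146.9]
contact_force: [0.1, 0.4, 0.3]
gripper_width: 0.0525
gripper_force: 0.0
time_s: 14.15
tcp_pos: [0.5989, 0.0559, 0.2208]
eef_rot: [180.0, -0.1, -146.9]
contact_force: [-0.8, 0.7, -0.1]
gripper_width: 0.0529
gripper_force: 0.0
t 14.2 pos [0.5989 0.0559 0.2208] rot [ 1.800e+02 -1.000e-01 -1.469e+02] j [ 24.  15. -11.  -0. -64. -81.] grip 0.0529 0.0 F [-0.8  0.7 -0.1]
turn units wz -20.63 shift after turn [13.86  9.05  0.54] shift now [ 10.77 -12.57   0.54]
```

```bash
python3 -m pendant '[[[0.83,-0.97,0,0,0,0,0.2],[0.83,-0.97,0,0,0,0,0.2],[0.83,-0.97,0,0,0,0,0.2],[0.83,-0.97,0,0,0,0,0.2],[0.83,-0.97,0,0,0,0,0.2],[0.83,-0.97,0,0,0,0,0.2],[0.83,-0.97,0,0,0,0,0.2],[0.83,-0.97,0,0,0,0,0.2]]]' >/dev/null
python3 -m pendant '[[[0.83,-0.97,0,0,0,0,0.2],[0.83,-0.97,0,0,0,0,0.2],[0.83,-0.97,0,0,0,0,0.2],[0.83,-0.97,0,0,0,0,0.2],[0.83,-0.97,0,0,0,0,0.2],[0,0,0,0,0,-1,0.2],[0,0,0,0,0,-1,0.2],[0,0,0,0,0,-1,0.2]]]' >/dev/null
python3 -m pendant '[[[0,0,0,0,0,-1,0.2],[0,0,0,0,0,-1,0.2],[0,0,0,0,0,-1,0.2],[0,0,0,0,0,-1,0.2],[0,0,0,0,0,-1,0.2],[0,0,0,0,0,-1,0.2],[0,0,0,0,0,-1,0.2],[0,0,0,0,0,-1,0.2]]]' >/dev/null
python3 -m pendant '[[[0,0,0,0,0,-1,0.2],[0,0,0,0,0,-1,0.2],[0,0,0,0,0,-1,0.2],[0,0,0,0,0,-1,0.2],[0,0,0,0,0,-1,0.2],[0,0,0,0,0,-1,0.2],[0,0,0,0,0,-1,0.2],[0,0,0,0,0,-1,0.2]]]' >/dev/null
python3 -m pendant '[[[0,0,0,0,0,-1,0.2],[0,0,0,0,0,-0.6,0.2],[0,0,0,0,0,0,0.2],[0,0,0,0,0,0,0.2],[0,0,0,0,0,0,0.2],[0,0,0,0,0,0,0.2],[0,0,0,0,0,0,0.2],[0,0,0,0,0,0,0.2]]]' >/dev/null
python3 - <<'E'
from m import *
cs=[cam("top"),cam("scene")]
print("bg");bottle(cs,(.599,.056),z0=.133,z1=.15);print("bb");bottle(cs[1:],(.554,-.27))
print("pg");pad(cs,*G,(.60,.057))
E
python3 g.py .5555 -.2723 .121 -64.4
```

```text
bg
  top head ctr [0.6003 0.0572] axis [0.597  0.0549] yaw 34.6 nozzleyaw 31.7 size [51. 24.] ztop 0.1407295251155543 nozz [0.6297 0.0754]
  scene head ctr [0.612  0.0632] axis [0.6086 0.061 ] yaw 33.2 nozzleyaw 23.2 size [66. 27.] ztop 0.14034310461469668 nozz [0.6344 0.0728]
bb
  scene head ctr [ 0.5559 -0.2682] axis [ 0.5578 -0.2718] yaw 118.0 nozzleyaw 113.7 size [50. 25.] ztop 0.1309686934039061 nozz [ 0.542  -0.2364]
pg
t 18.2 pos [ 0.556  -0.273   0.2216] rot [-180.    -0.   -64.5] j [ -8.  16.  -9.  -0. -65.  34.] grip 0.0524 0.0 F [-0.1 -0.3  1.2]
turn units wz -0.03 shift after turn [-0.04  0.01  5.03] shift now [-0.04  0.01  5.03]Traceback (most recent call last):
  File "<stdin>", line 4, in <module>
  File "m.py", line 23, in pad
    k=cv2.findContours(o,cv2.RETR_EXTERNAL,cv2.CHAIN_APPROX_NONE)[0]; k=max(k,key=cv2.contourArea)
                                                                        ~~~^^^^^^^^^^^^^^^^^^^^^^^
ValueError: max() iterable argument is empty
```

Green stands within about 1 mm of its pad in the top view. Now the blue bottle.

```bash
python3 -m pendant '[[[0,0,1,0,0,0,0.2],[0,0,1,0,0,0,0.2],[0,0,1,0,0,0,0.2],[0,0,1,0,0,0,0.2],[0,0,0.7,0,0,0,0.2],[0,0,0.3,0,0,0,0.2],[0,0,0,0,0,0,0.2],[0,0,0,0,0,0,-1]]]' >/dev/null
python3 -m pendant '[[[0,0,0,0,0,0,-1],[0,0,0,0,0,0,-1],[0,0,0,0,0,0,-1],[0,0,0,0,0,0,-1],[0,0,0,0,0,0,-1],[0,0,0,0,0,0,-1],[0,0,0,0,0,0,-1],[0,0,0,0,0,0,-1]]]'
python3 -m pendant '[[[0,0,-0.5,0,0,0,-1],[0,0,-1,0,0,0,-1],[0,0,-1,0,0,0,-1],[0,0,-1,0,0,0,-1],[0,0,-0.5,0,0,0,-1],[0,0,0,0,0,0,-1],[0,0,0,0,0,0,-1],[0,0,0,0,0,0,-1]]]'
python3 g.py .594 .3058 .2 -128.6
```

```text
time_s: 19.85
tcp_pos: [0.5564, -0.2732, 0.122]
eef_rot: [-180.0, -0.0, -64.5]
contact_force: [0.5, 0.3, 5.7]
gripper_width: 0.0239
gripper_force: 24.7
time_s: 20.65
tcp_pos: [0.5553, -0.2728, 0.2002]
eef_rot: [179.9, 0.1, -64.5]
contact_force: [0.9, -0.5, -1.3]
gripper_width: 0.0237
gripper_force: 24.7
t 20.6 pos [ 0.5553 -0.2728  0.2002] rot [ 1.799e+02  1.000e-01 -6.450e+01] j [ -8.  17. -11.  -0. -62.  34.] grip 0.0237 24.7 F [ 0.9 -0.5 -1.3]
turn units wz 16.01 shift after turn [-2.382e+01  1.654e+01  1.000e-02] shift now [-2.529e+01 -1.418e+01  1.000e-02]
```

```bash
python3 -m pendant '[[[0,0,-0.9,0,0,0,-1],[0,0,-0.9,0,0,0,-1],[0,0,-0.9,0,0,0,-1],[0,0,-0.9,0,0,0,-1],[0,0,-0.9,0,0,0,-1],[0,0,0,0,0,0,-1],[-0.5,-0.28,0,0,0,0,-1],[-0.97,-0.545,0,0,0,0,-1]]]'
python3 -m pendant '[[[-0.97,-0.545,0,0,0,0,-1],[-0.97,-0.545,0,0,0,0,-1],[-0.97,-0.545,0,0,0,0,-1],[-0.97,-0.545,0,0,0,0,-1],[-0.97,-0.545,0,0,0,0,-1],[-0.97,-0.545,0,0,0,0,-1],[-0.97,-0.545,0,0,0,0,-1],[-0.97,-0.545,0,0,0,0,-1]]]' >/dev/null
python3 -m pendant '[[[-0.97,-0.545,0,0,0,0,-1],[-0.97,-0.545,0,0,0,0,-1],[-0.97,-0.545,0,0,0,0,-1],[-0.97,-0.545,0,0,0,0,-1],[-0.97,-0.545,0,0,0,0,-1],[-0.97,-0.545,0,0,0,0,-1],[-0.97,-0.545,0,0,0,0,-1],[-0.97,-0.545,0,0,0,0,-1]]]' >/dev/null
python3 -m pendant '[[[-0.97,-0.545,0,0,0,0,-1],[-0.97,-0.545,0,0,0,0,-1],[-0.97,-0.545,0,0,0,0,-1],[-0.97,-0.545,0,0,0,0,-1],[-0.97,-0.545,0,0,0,0,-1],[-0.97,-0.545,0,0,0,0,-1],[-0.97,-0.545,0,0,0,0,-1],[-0.97,-0.545,0,0,0,0,-1]]]' >/dev/null
python3 -m pendant '[[[-0.5,-0.28,0,0,0,0,-1],[0,0,0,0,0,1,-1],[0,0,0,0,0,1,-1],[0,0,0,0,0,1,-1],[0,0,0,0,0,1,-1],[0,0,0,0,0,1,-1],[0,0,0,0,0,1,-1],[0,0,0,0,0,1,-1]]]' >/dev/null
python3 -m pendant '[[[0,0,0,0,0,1,-1],[0,0,0,0,0,1,-1],[0,0,0,0,0,1,-1],[0,0,0,0,0,1,-1],[0,0,0,0,0,1,-1],[0,0,0,0,0,1,-1],[0,0,0,0,0,1,-1],[0,0,0,0,0,1,-1]]]' >/dev/null
python3 -m pendant '[[[0,0,0,0,0,1,-1],[0,0,0,0,0,0,-1],[0,0,0,0,0,0,-1],[0,0,0,0,0,0,-1],[0,0,0,0,0,0,-1],[0,0,0,0,0,0,-1],[0,0,0,0,0,0,-1],[0,0,0,0,0,0,-1]]]' >/dev/null
python3 g.py .594 .3058 .133 -128.6
```

```text
time_s: 21.45
tcp_pos: [0.5575, -0.2392, 0.2894]
eef_rot: [179.9, 0.1, -64.6]
contact_force: [0.6, -0.2, -1.7]
gripper_width: 0.024
gripper_force: 24.7
t 26.2 pos [0.595  0.3049 0.2916] rot [-180.     0.  -128.5] j [ 44.  19.   4.   0. -75. -82.] grip 0.0242 24.7 F [ 0.3  0.4 -1.6]
turn units wz 0.02 shift after turn [-0.    0.07  7.93] shift now [-0.    0.07  7.93]
```

```bash
python3 -m pendant '[[[0,0.05,0.9,0,0,0,-1],[0,0,1,0,0,0,-1],[0,0,1,0,0,0,-1],[0,0,1,0,0,0,-1],[0,0,1,0,0,0,-1],[0,0,1,0,0,0,-1],[0,0,0.7,0,0,0,-1],[0,0,0.5,0,0,0,-1]]]' >/dev/null
python3 -m pendant '[[[0,0,0.4,0,0,0,-1],[0,0,0.3,0,0,0,-1],[0,0,0.1,0,0,0,-1],[0,0,0,0,0,0,-1],[0,0,0,0,0,0,-1],[0,0,0,0,0,0,-1],[0,0,0,0,0,0,-1],[0,0,0,0,0,0,-1]]]'
python3 g.py .594 .3058 .132 -128.6
```

```text
time_s: 27.85
tcp_pos: [0.5943, 0.3056, 0.1338]
eef_rot: [-180.0, 0.0, -128.5]
contact_force: [0.6, -0.6, -1.6]
gripper_width: 0.0237
gripper_force: 24.7
t 27.9 pos [0.5943 0.3056 0.1338] rot [-180.     0.  -128.5] j [ 44.  25.  -9.  -0. -57. -82.] grip 0.0237 24.7 F [ 0.6 -0.6 -1.6]
turn units wz 0.02 shift after turn [0.   0.02 0.09] shift now [0.   0.02 0.09]
```

```bash
python3 -m pendant '[[[0,0,0.1,0,0,0,-1],[0,0,0,0,0,0,-1],[0,0,0,0,0,0,0.2],[0,0,0,0,0,0,0.2],[0,0,0,0,0,0,0.2],[0,0,0,0,0,0,0.2],[0,0,-0.5,0,0,0,0.2],[0,0,-1,0,0,0,0.2]]]' >/dev/null
python3 -m pendant '[[[0,0,-1,0,0,0,0.2],[0,0,-1,0,0,0,0.2],[0,0,-1,0,0,0,0.2],[0,0,-1,0,0,0,1],[0,0,0,0,0,0,1],[0,0,0,0,0,0,1],[0,0,0,0,0,0,1],[0,0,0,0,0,0,1]]]'
python3 - <<'E'
from m import *
cs=[cam("top"),cam("scene")]
print("bg");bottle(cs[:1],(.599,.056),z0=.133,z1=.15);
print("potb");rim(cs,(.446,-.242),.045,.05);print("pott");rim(cs,(.393,-.37),.035,.062);print("ram");rim(cs,(.455,.205),.055,.042)
E
python3 g.py .446 -.242 .24 0
```

```text
time_s: 29.45
tcp_pos: [0.5939, 0.3052, 0.2407]
eef_rot: [180.0, -0.1, -128.5]
contact_force: [0.7, -0.3, -0.4]
gripper_width: 0.0853
gripper_force: 0.0
bg
  top head ctr [0.6061 0.0607] axis [0.6027 0.0585] yaw 32.9 nozzleyaw 30.2 size [64. 24.] ztop 0.14081390346321965 nozz [0.6304 0.0748]
potb
  top rim [ 443.6 -243.4   32.8] fit [ 443.5 -243.1   30.8] n 87 z 0.05074811228997937
  scene rim [ 448.  -241.2   34.1] fit [ 447.9 -241.5   31. ] n 111 z 0.05039111424040277
pott
  top rim [ 390.6 -370.1   23.6] fit [ 390.4 -369.8   21. ] n 69 z 0.06322403210573783
  scene rim [ 394.8 -367.6   24.1] fit [ 394.8 -368.4   21.1] n 81 z 0.062036700964260394
ram
  top rim [453.3 204.2  47.7] fit [453.1 204.1  45.7] n 132 z 0.04276327344531765
  scene rim [456.2 204.8  49.2] fit [457.3 205.9  45.6] n 97 z 0.04150624176285411
t 29.6 pos [0.594  0.3053 0.2408] rot [ 1.800e+02 -1.000e-01 -1.285e+02] j [ 44.  20.  -1.  -0. -69. -82.] grip 0.0869 0.0 F [ 0.6 -0.7 -0.3]
turn units wz -32.13 shift after turn [-7.4  27.37  0.04] shift now [ 26.02 -11.26   0.04]
```

```bash
python3 -m pendant '[[[0,0,0,0,0,1,1],[0,0,0,0,0,1,1],[0,0,0,0,0,1,1],[0,0,0,0,0,1,1],[0,0,0,0,0,1,1],[0,0,0,0,0,1,1],[0,0,0,0,0,1,1],[0,0,0,0,0,1,1]]]' >/dev/null
python3 -m pendant '[[[0,0,0,0,0,1,1],[0,0,0,0,0,1,1],[0,0,0,0,0,1,1],[0,0,0,0,0,1,1],[0,0,0,0,0,0.9,1],[0.26,-0.98,0,0,0,0,1],[0.26,-0.98,0,0,0,0,1],[0.26,-0.98,0,0,0,0,1]]]' >/dev/null
python3 -m pendant '[[[0.26,-0.98,0,0,0,0,1],[0.26,-0.98,0,0,0,0,1],[0.26,-0.98,0,0,0,0,1],[0.26,-0.98,0,0,0,0,1],[0.26,-0.98,0,0,0,0,1],[0.26,-0.98,0,0,0,0,1],[0.26,-0.98,0,0,0,0,1],[0.26,-0.98,0,0,0,0,1]]]' >/dev/null
python3 -m pendant '[[[0.26,-0.98,0,0,0,0,1],[0.26,-0.98,0,0,0,0,1],[0.26,-0.98,0,0,0,0,1],[0.26,-0.98,0,0,0,0,1],[0.26,-0.98,0,0,0,0,1],[0.26,-0.98,0,0,0,0,1],[0.26,-0.98,0,0,0,0,1],[0.26,-0.98,0,0,0,0,1]]]' >/dev/null
python3 -m pendant '[[[0.26,-0.98,0,0,0,0,1],[0.26,-0.98,0,0,0,0,1],[0.26,-0.98,0,0,0,0,1],[0.26,-0.98,0,0,0,0,1],[0.26,-0.98,0,0,0,0,1],[0.26,-0.98,0,0,0,0,1],[0.26,-0.98,0,0,0,0,1],[0.26,-0.98,0,0,0,0,1]]]' >/dev/null
python3 -m pendant '[[[0.13,0,1,0,0,0,1],[0,0,1,0,0,0,1],[0,0,1,0,0,0,1],[0,0,1,0,0,0,1],[0,0,1,0,0,0,1],[0,0,0,0,0,0,1],[0,0,0,0,0,0,1],[0,0,0,0,0,0,1]]]' >/dev/null
python3 g.py .4458 -.2423 .058 180
python3 - <<'E'
from m import *
cs=[cam("top"),cam("scene")]
print("bg");bottle(cs[:1],(.599,.056),z0=.136,z1=.15);print("bb");bottle(cs,(.595,.306),z0=.136,z1=.15)
print("potb");rim(cs,(.446,-.242),.06,.05);print("pott");rim(cs,(.393,-.37),.035,.062)
cv2.imwrite("pics/c.png",np.hstack([cv2.resize(cs[1]["frame"][150:300,90:390],None,fx=1.6,fy=1.6),cv2.resize(cs[0]["frame"][130:280,120:320],None,fx=1.6,fy=1.6)]))
E
```

```text
t 34.4 pos [ 0.4506 -0.2238  0.1427] rot [-1.800e+02  1.000e-01  1.799e+02] j [ -4.  10. -29.   0. -51. -86.] grip 0.0874 0.0 F [ 0.3  0.2 -0.7]
turn units wz -0.03 shift after turn [ 0.24 -0.93  4.24] shift now [ 0.24 -0.93  4.24]
bg
  top head ctr [0.6001 0.0569] axis [0.5968 0.0547] yaw 33.2 nozzleyaw 32.0 size [51. 24.] ztop 0.14081396439368188 nozz [0.6296 0.0753]
bb
  top head ctr [0.5948 0.3066] axis [0.5924 0.3034] yaw 52.8 nozzleyaw 52.5 size [49. 23.] ztop 0.14097239998056255 nozz [0.6173 0.3359]
  scene head ctr [0.6002 0.308 ] axis [0.598  0.3047] yaw 56.0 nozzleyaw 49.9 size [50. 26.] ztop 0.14081806243847672 nozz [0.6222 0.3342]
potb
  top rim [ 421.6 -243.7   22.9] fit [ 441.  -243.1   28.6] n 23 z 0.05101741762944663
  scene rim [ 447.8 -241.4   33.9] fit [ 448.3 -241.5   30.9] n 109 z 0.05075500906028525
pott
  top rim [ 389.9 -370.    23.4] fit [ 390.3 -370.1   21. ] n 67 z 0.06309661146345706
  scene rim [ 393.4 -368.5   24.7] fit [ 394.9 -368.2   21.1] n 80 z 0.062819870046084
```

View pics/c.png

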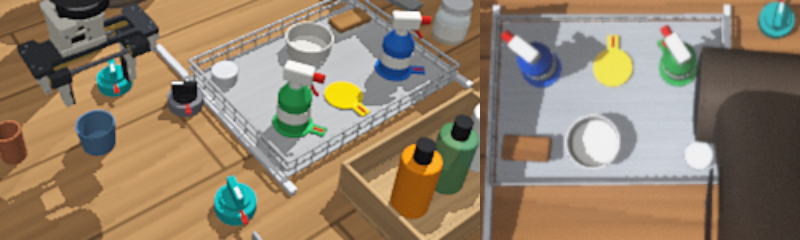

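Both bottles stand on their pads with the nozzles over the tongues. The gripper is above the blue pot, so I grip that next.

```bash
python3 -m pendant '[[[0.12,-0.5,0,0,0,0,1],[0.12,-0.43,0,0,0,0,1],[0,0,0,0,0,0,1],[0,0,1,0,0,0,1],[0,0,1,0,0,0,1],[0,0,1,0,0,0,1],[0,0,0.7,0,0,0,1],[0,0,0.5,0,0,0,1]]]'
python3 -m pendant '[[[0,0,0,0,0,0,1],[0,0,0,0,0,0,-1],[0,0,0,0,0,0,-1],[0,0,0,0,0,0,-1],[0,0,0,0,0,0,-1],[0,0,0,0,0,0,-1],[0,0,0,0,0,0,-1],[0,0,0,0,0,0,-1]]]' 15
python3 -m pendant '[[[0,0,-0.5,0,0,0,-1],[0,0,-1,0,0,0,-1],[0,0,-1,0,0,0,-1],[0,0,-1,0,0,0,-1],[0,0,-0.5,0,0,0,-1],[0,0,-0.5,0,0,0,-1],[0,0,0,0,0,0,-1],[0,0,0,0,0,0,-1]]]'
python3 g.py .455 .205 .15 180
```

```text
time_s: 35.25
tcp_pos: [0.4447, -0.2421, 0.0566]
eef_rot: [180.0, -0.1, 179.8]
contact_force: [-0.3, 0.6, -0.2]
gripper_width: 0.0874
gripper_force: 0.0
time_s: 36.05
tcp_pos: [0.4456, -0.242, 0.0582]
eef_rot: [-180.0, 0.1, 179.9]
contact_force: [-1.1, 2.3, 7.0]
gripper_width: 0.0641
gripper_force: 15.1
time_s: 36.85
tcp_pos: [0.4448, -0.2418, 0.1471]
eef_rot: [180.0, -0.0, 179.9]
contact_force: [0.1, 0.5, -1.3]
gripper_width: 0.0635
gripper_force: 15.0
t 36.9 pos [ 0.4448 -0.2418  0.1471] rot [180.   -0.  179.9] j [ -6.  10. -28.  -0. -52. -84.] grip 0.0635 15.0 F [ 0.1  0.5 -1.3]
turn units wz -0.04 shift after turn [-0.51 22.34 -0.15] shift now [-0.45 22.34 -0.15]
```

```bash
python3 -m pendant '[[[-0.02,0.97,0,0,0,0,-1],[-0.02,0.97,0,0,0,0,-1],[-0.02,0.97,0,0,0,0,-1],[-0.02,0.97,0,0,0,0,-1],[-0.02,0.97,0,0,0,0,-1],[-0.02,0.97,0,0,0,0,-1],[-0.02,0.97,0,0,0,0,-1],[-0.02,0.97,0,0,0,0,-1]]]' >/dev/null
python3 -m pendant '[[[-0.02,0.97,0,0,0,0,-1],[-0.02,0.97,0,0,0,0,-1],[-0.02,0.97,0,0,0,0,-1],[-0.02,0.97,0,0,0,0,-1],[-0.02,0.97,0,0,0,0,-1],[-0.02,0.97,0,0,0,0,-1],[-0.02,0.97,0,0,0,0,-1],[-0.02,0.97,0,0,0,0,-1]]]' >/dev/null
python3 -m pendant '[[[-0.02,0.97,0,0,0,0,-1],[-0.02,0.97,0,0,0,0,-1],[-0.02,0.97,0,0,0,0,-1],[-0.02,0.97,0,0,0,0,-1],[-0.02,0.97,0,0,0,0,-1],[-0.02,0.97,0,0,0,0,-1],[-0.02,0.97,0,0,0,0,-1],[0,0,0,0,0,0,-1]]]' >/dev/null
python3 -m pendant '[[[0,0,0,0,0,0,-1],[0,0,0,0,0,0,-1],[0,0,0,0,0,0,-1],[0,0,0,0,0,0,-1],[0,0,0,0,0,0,-1],[0,0,0,0,0,0,-1],[0,0,0,0,0,0,-1],[0,0,0,0,0,0,-1]]]' >/dev/null
python3 g.py .455 .205 .070 180
python3 - <<'E'
from m import *
cs=[cam("scene")]
print("ram");rim(cs,(.455,.205),.055,.042)
print("potb");rim(cs,(.455,.205),.05,.139,.007)
cv2.imwrite("pics/d.png",cv2.resize(cs[0]["frame"][100:240,220:360],None,fx=4,fy=4))
E
```

```text
t 40.0 pos [0.4554 0.2042 0.1476] rot [180.    0.  179.9] j [  47.    9.  -29.   -0.  -51. -137.] grip 0.0639 15.0 F [-0.6 -0.3 -1.2]
turn units wz -0.03 shift after turn [0.02 0.04 3.88] shift now [0.02 0.04 3.88]
ram
  scene rim [457.7 206.3  48.5] fit [457.2 206.   45.8] n 76 z 0.04179048621453341
potb
  scene rim [456.7 203.6  48.3] fit [455.4 200.6  36.2] n 135 z 0.14010922111216742
```

View pics/d.png

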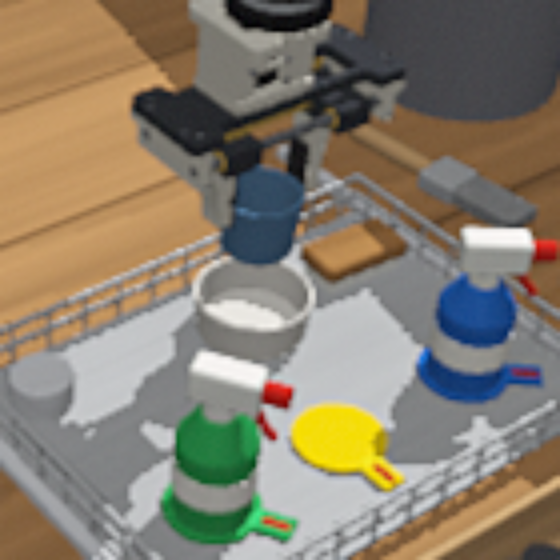

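The blue pot hangs level above the ramekin. Next I lower and release it.

```bash
python3 -m pendant '[[[0.02,0.04,1,0,0,0,-1],[0,0,1,0,0,0,-1],[0,0,0.7,0,0,0,-1],[0,0,0.5,0,0,0,-1],[0,0,0.3,0,0,0,-1],[0,0,0.2,0,0,0,-1],[0,0,0.15,0,0,0,-1],[0,0,0,0,0,0,-1]]]'
python3 -m pendant '[[[0,0,0.07,0,0,0,-1],[0,0,0,0,0,0,-1],[0,0,0,0,0,0,1],[0,0,0,0,0,0,1],[0,0,0,0,0,0,1],[0,0,0,0,0,0,1],[0,0,0,0,0,0,1],[0,0,-0.5,0,0,0,1]]]'
python3 -m pendant '[[[0,0,-1,0,0,0,1],[0,0,-1,0,0,0,1],[0,0,-1,0,0,0,1],[0,0,-1,0,0,0,1],[0,0,-1,0,0,0,1],[0,0,0,0,0,0,1],[0,0,0,0,0,0,1],[0,0,0,0,0,0,1]]]'
python3 - <<'E'
from m import *
cs=[cam("top"),cam("scene")]
print("ram");rim(cs,(.455,.205),.055,.042);print("potb");rim(cs,(.455,.205),.045,.061)
print("pott");rim(cs,(.393,-.37),.04,.062)
E
python3 g.py .393 -.369 .17 180
```

```text
time_s: 40.9
tcp_pos: [0.455, 0.205, 0.0706]
eef_rot: [180.0, 0.0, 179.9]
contact_force: [-0.1, 0.6, -0.7]
gripper_width: 0.064
gripper_force: 15.0
time_s: 41.7
tcp_pos: [0.4543, 0.2044, 0.0785]
eef_rot: [-179.9, -0.1, 179.9]
contact_force: [0.4, -0.2, 0.5]
gripper_width: 0.0877
gripper_force: 0.0
time_s: 42.5
tcp_pos: [0.4546, 0.2047, 0.1789]
eef_rot: [-180.0, -0.0, 179.9]
contact_force: [0.2, -0.5, 0.2]
gripper_width: 0.0875
gripper_force: 0.0
ram
  top rim [423.9 205.6  36.3] fit [452.  203.7  45.1] n 33 z 0.04198026838697375
  scene rim [459.  205.   49.1] fit [460.6 203.1  37.8] n 137 z 0.0433237338780232
potb
  top rim [426.8 201.   17.9] fit [451.4 202.8  29.4] n 17 z 0.06262467766207477
  scene rim [456.9 205.2  34. ] fit [456.9 204.8  30.6] n 68 z 0.06047151699044049
pott
  top rim [ 390.1 -370.1   23.2] fit [ 390.3 -370.    20.9] n 68 z 0.06282080550839039
  scene rim [ 394.5 -367.5   23.9] fit [ 395.  -368.5   21. ] n 83 z 0.06271350252129496
t 42.6 pos [0.4546 0.2047 0.1785] rot [-1.799e+02 -1.000e-01  1.799e+02] j [  47.    7.  -27.   -0.  -56. -137.] grip 0.0876 0.0 F [ 0.3 -0.   0.5]
turn units wz -0.03 shift after turn [  3.08 -28.68   0.43] shift now [  3.01 -28.69   0.43]
```

```bash
python3 -m pendant '[[[0.1,-0.99,0,0,0,0,1],[0.1,-0.99,0,0,0,0,1],[0.1,-0.99,0,0,0,0,1],[0.1,-0.99,0,0,0,0,1],[0.1,-0.99,0,0,0,0,1],[0.1,-0.99,0,0,0,0,1],[0.1,-0.99,0,0,0,0,1],[0.1,-0.99,0,0,0,0,1]]]' >/dev/null
python3 -m pendant '[[[0.1,-0.99,0,0,0,0,1],[0.1,-0.99,0,0,0,0,1],[0.1,-0.99,0,0,0,0,1],[0.1,-0.99,0,0,0,0,1],[0.1,-0.99,0,0,0,0,1],[0.1,-0.99,0,0,0,0,1],[0.1,-0.99,0,0,0,0,1],[0.1,-0.99,0,0,0,0,1]]]' >/dev/null
python3 -m pendant '[[[0.1,-0.99,0,0,0,0,1],[0.1,-0.99,0,0,0,0,1],[0.1,-0.99,0,0,0,0,1],[0.1,-0.99,0,0,0,0,1],[0.1,-0.99,0,0,0,0,1],[0.1,-0.99,0,0,0,0,1],[0.1,-0.99,0,0,0,0,1],[0.1,-0.99,0,0,0,0,1]]]' >/dev/null
python3 -m pendant '[[[0.1,-0.99,0,0,0,0,1],[0.1,-0.99,0,0,0,0,1],[0.1,-0.99,0,0,0,0,1],[0.1,-0.99,0,0,0,0,1],[0.1,-0.99,0,0,0,0,1],[0,0,0,0,0,0,1],[0,0,0,0,0,0,1],[0,0,0,0,0,0,1]]]' >/dev/null
python3 - <<'E'
from m import *
cs=[cam("top"),cam("scene")]
print("pott");rim(cs,(.393,-.369),.04,.062)
print("potb");rim(cs,(.455,.205),.038,.061);print("ram");rim(cs,(.455,.205),.055,.042,.003)
E
python3 g.py .3927 -.369 .071 180
```

```text
pott
  top few 0
  scene rim [ 394.6 -368.9   24.2] fit [ 394.8 -368.5   21.2] n 88 z 0.06209754671215806
potb
  top rim [453.3 202.8  32.5] fit [453.1 202.8  30.8] n 89 z 0.061540869363094865
  scene rim [457.4 205.7  34.5] fit [456.9 204.6  30.9] n 63 z 0.060569329809304115
ram
  top rim [453.2 204.   47.6] fit [452.1 202.9  43.5] n 122 z 0.04274213688705757
  scene rim [458.2 205.4  49. ] fit [460.2 203.3  38.7] n 109 z 0.042555897179141856
t 45.9 pos [ 0.3954 -0.3686  0.1792] rot [180.    0.  179.9] j [-22.  11. -22.  -0. -57. -68.] grip 0.0874 0.0 F [-0.2 -0.1  0.3]
turn units wz -0.03 shift after turn [ 0.14 -0.02  5.41] shift now [ 0.14 -0.02  5.41]
```

```bash
python3 -m pendant '[[[0.14,-0.02,0.8,0,0,0,1],[0,0,1,0,0,0,1],[0,0,1,0,0,0,1],[0,0,1,0,0,0,1],[0,0,0.8,0,0,0,1],[0,0,0.5,0,0,0,1],[0,0,0.3,0,0,0,1],[0,0,0,0,0,0,1]]]'
python3 -m pendant '[[[0,0,0,0,0,0,-1],[0,0,0,0,0,0,-1],[0,0,0,0,0,0,-1],[0,0,0,0,0,0,-1],[0,0,0,0,0,0,-1],[0,0,0,0,0,0,-1],[0,0,0,0,0,0,-1],[0,0,0,0,0,0,-1]]]' 15
python3 -m pendant '[[[0,0,-0.5,0,0,0,-1],[0,0,-1,0,0,0,-1],[0,0,-1,0,0,0,-1],[0,0,-1,0,0,0,-1],[0,0,-1,0,0,0,-1],[0,0,-0.5,0,0,0,-1],[0,0,0,0,0,0,-1],[0,0,0,0,0,0,-1]]]'
python3 g.py .455 .2040 .17 180
```

```text
time_s: 46.7
tcp_pos: [0.3928, -0.3692, 0.0708]
eef_rot: [180.0, -0.0, 179.9]
contact_force: [0.1, 0.1, -0.4]
gripper_width: 0.0878
gripper_force: 0.0
time_s: 47.5
tcp_pos: [0.3929, -0.3694, 0.0713]
eef_rot: [-180.0, 0.0, 179.9]
contact_force: [-0.5, 1.4, 1.8]
gripper_width: 0.0452
gripper_force: 15.0
time_s: 48.3
tcp_pos: [0.3925, -0.3692, 0.1707]
eef_rot: [180.0, -0.0, 179.9]
contact_force: [-0.3, -0.7, -1.0]
gripper_width: 0.0457
gripper_force: 15.0
t 48.3 pos [ 0.3925 -0.3692  0.1707] rot [180.   -0.  179.9] j [-22.  12. -23.  -0. -56. -68.] grip 0.0457 15.0 F [-0.3 -0.7 -1. ]
turn units wz -0.04 shift after turn [-3.12 28.66  0.03] shift now [-3.05 28.67  0.03]
```

```bash
python3 -m pendant '[[[-0.11,0.99,0,0,0,0,-1],[-0.11,0.99,0,0,0,0,-1],[-0.11,0.99,0,0,0,0,-1],[-0.11,0.99,0,0,0,0,-1],[-0.11,0.99,0,0,0,0,-1],[-0.11,0.99,0,0,0,0,-1],[-0.11,0.99,0,0,0,0,-1],[-0.11,0.99,0,0,0,0,-1]]]' >/dev/null
python3 -m pendant '[[[-0.11,0.99,0,0,0,0,-1],[-0.11,0.99,0,0,0,0,-1],[-0.11,0.99,0,0,0,0,-1],[-0.11,0.99,0,0,0,0,-1],[-0.11,0.99,0,0,0,0,-1],[-0.11,0.99,0,0,0,0,-1],[-0.11,0.99,0,0,0,0,-1],[-0.11,0.99,0,0,0,0,-1]]]' >/dev/null
python3 -m pendant '[[[-0.11,0.99,0,0,0,0,-1],[-0.11,0.99,0,0,0,0,-1],[-0.11,0.99,0,0,0,0,-1],[-0.11,0.99,0,0,0,0,-1],[-0.11,0.99,0,0,0,0,-1],[-0.11,0.99,0,0,0,0,-1],[-0.11,0.99,0,0,0,0,-1],[-0.11,0.99,0,0,0,0,-1]]]' >/dev/null
python3 -m pendant '[[[-0.11,0.99,0,0,0,0,-1],[-0.11,0.99,0,0,0,0,-1],[-0.1,0.99,0,0,0,0,-1],[0,0.99,0,0,0,0,-1],[0,0.95,0,0,0,0,-1],[0,0,0,0,0,0,-1],[0,0,0,0,0,0,-1],[0,0,0,0,0,0,-1]]]' >/dev/null
python3 - <<'E'
from m import *
cs=[cam("scene")]
print("potb");rim(cs,(.455,.205),.038,.061);print("pott",r.get_state()["tcp_pos"]);rim(cs,(.455,.204),.035,.162,.006)
E
python3 g.py .455 .2040 .088 180
```

```text
potb
  scene rim [456.8 203.6  34.1] fit [457.2 204.7  30.7] n 65 z 0.060788433397481724
pott [0.4532 0.2032 0.1709]
  scene rim [463.3 205.2  32.5] fit [456.3 204.9  23.6] n 71 z 0.16330535772180077
t 51.5 pos [0.4532 0.2032 0.1709] rot [-180.    -0.   179.8] j [  47.    8.  -28.   -0.  -55. -137.] grip 0.0453 15.0 F [-0.7  0.5 -0.4]
turn units wz -0.04 shift after turn [-0.09  0.04  4.14] shift now [-0.09  0.04  4.14]
```

```bash
python3 -m pendant '[[[-0.09,0.04,1,0,0,0,-1],[0,0,1,0,0,0,-1],[0,0,0.7,0,0,0,-1],[0,0,0.5,0,0,0,-1],[0,0,0.4,0,0,0,-1],[0,0,0.3,0,0,0,-1],[0,0,0.2,0,0,0,-1],[0,0,0,0,0,0,-1]]]'
python3 -m pendant '[[[0,0,0.07,0,0,0,-1],[0,0,0,0,0,0,-1],[0,0,0,0,0,0,1],[0,0,0,0,0,0,1],[0,0,0,0,0,0,1],[0,0,0,0,0,0,1],[0,0,0,0,0,0,1],[0,0,-0.5,0,0,0,1]]]'
python3 -m pendant '[[[0,0,-1,0,0,0,1],[0,0,-1,0,0,0,1],[0,0,-1,0,0,0,1],[0,0,-1,0,0,0,1],[0,0,-1,0,0,0,0],[0,0,0,0,0,0,0],[0,0,0,0,0,0,0],[0,0,0,0,0,0,0]]]'
python3 - <<'E'
from m import *
cs=[cam("top"),cam("scene")]
print("potb");rim(cs,(.455,.204),.038,.061,.003);print("pott");rim(cs,(.455,.204),.035,.078,.004)
print("dial");dial(cs,(.446,-.0735))
E
python3 g.py .446 -.0735 .15 147
```

```text
time_s: 52.35
tcp_pos: [0.4551, 0.2045, 0.0889]
eef_rot: [-180.0, -0.0, 179.9]
contact_force: [-0.2, -0.4, 0.5]
gripper_width: 0.0451
gripper_force: 15.0
time_s: 53.15
tcp_pos: [0.4545, 0.204, 0.0971]
eef_rot: [-179.9, -0.1, 179.9]
contact_force: [1.5, -0.2, 1.0]
gripper_width: 0.0854
gripper_force: 0.0
time_s: 53.95
tcp_pos: [0.4548, 0.2043, 0.1974]
eef_rot: [-180.0, -0.0, 179.9]
contact_force: [0.1, -0.8, -0.2]
gripper_width: 0.0612
gripper_force: 0.0
potb
  top rim [425.5 208.2  14. ] fit [446.7 204.3  24.7] n 11 z 0.06066857707418638
  scene rim [458.3 203.6  33. ] fit [459.  203.1  26.1] n 80 z 0.06197077031215133
pott
  top few 0
  scene rim [456.8 204.7  23.8] fit [456.6 205.5  21.2] n 48 z 0.07761617391867084
dial
  top bar ctr [ 0.4438 -0.0744] barang 56.6 [45. 13.] pointer [ 0.4385 -0.085 ] -117.0 mark [ 0.4807 -0.0903] -23.3 ztop 0.053122151450117894 housing [448.1 -75.8] 37.1
  scene bar ctr [ 0.4479 -0.0724] barang 52.5 [46. 15.] pointer [ 0.4419 -0.0786] -134.3 mark [ 0.4815 -0.0873] -23.8 ztop 0.053089952659832296 housing [450.7 -74.9] 34.6
t 54.0 pos [0.4548 0.2043 0.1971] rot [-1.799e+02 -1.000e-01  1.799e+02] j [  47.    6.  -25.   -0.  -58. -137.] grip 0.0533 0.0 F [ 0.2 -0.3  0.5]
turn units wz 8.22 shift after turn [ -7.19 -11.89   2.36] shift now [  0.41 -13.89   2.36]
```

Terracotta is seated: its rim is at 77.6 mm against 78 expected. Next is the dial, so I measure the nearby wall height while approaching.

```bash
python3 -m pendant '[[[0.03,-0.99,0,0,0,0,0],[0.03,-0.99,0,0,0,0,0],[0.03,-0.99,0,0,0,0,0],[0.03,-0.99,0,0,0,0,0],[0.03,-0.99,0,0,0,0,0],[0.03,-0.99,0,0,0,0,0],[0.03,-0.99,0,0,0,0,0],[0.03,-0.99,0,0,0,0,0]]]' >/dev/null
python3 -m pendant '[[[0.03,-0.99,0,0,0,0,0],[0.03,-0.99,0,0,0,0,0],[0.03,-0.99,0,0,0,0,0],[0.03,-0.99,0,0,0,0,0],[0.03,-0.99,0,0,0,0,0],[0.03,-0.99,0,0,0,0,0],[0,0,0,0,0,-1,0],[0,0,0,0,0,-1,0]]]' >/dev/null
python3 -m pendant '[[[0,0,0,0,0,-1,0],[0,0,0,0,0,-1,0],[0,0,0,0,0,-1,0],[0,0,0,0,0,-1,0],[0,0,0,0,0,-1,0],[0,0,0,0,0,-1,0],[0,0,0,0,0,-1,0],[0,0,0,0,0,-1,0]]]' >/dev/null
python3 -m pendant '[[[0,0,0,0,0,-1,0],[0,0,0,0,0,-1,0],[0,0,0,0,0,-1,0],[0,0,0,0,0,-0.9,0],[0,0,0,0,0,0,0],[0,0,0,0,0,0,0],[0,0,0,0,0,0,0],[0,0,0,0,0,0,0]]]' >/dev/null
python3 g.py .446 -.0735 .070 -124.5
python3 - <<'E'
from m import *
z=np.load("scene0.npz");c=dict(z);P=cloud(c)
k=(P[...,0]>.5)&(P[...,0]<.62)&(P[...,1]>-.075)&(P[...,1]<-.02)&(P[...,2]>.03)&(P[...,2]<.07)
print("wall",P[k].min(0),P[k].max(0),np.median(P[k],0),k.sum())
t=cam("top");s=cam("scene")
print("potb");rim([t],(.455,.204),.038,.061,.003);print("pott");rim([t,s],(.455,.204),.035,.078,.004)
cv2.imwrite("pics/e.png",np.hstack([cv2.resize(s["frame"][130:250,150:310],None,fx=2.5,fy=2.5),cv2.resize(t["frame"][150:270,140:300],None,fx=2.5,fy=2.5)]))
E
```

```text
t 57.2 pos [ 0.446  -0.0727  0.1977] rot [ 180.    -0.  -124.6] j [ 16.   2. -31.  -0. -58. -50.] grip 0.0441 0.0 F [0.1 0.  0.4]
turn units wz -0.02 shift after turn [ 0.04 -0.02  6.38] shift now [ 0.04 -0.02  6.38]
wall [ 0.5008 -0.0275  0.0307] [ 0.6197 -0.0214  0.0471] [ 0.5623 -0.0252  0.0429] 82
potb
  top few 0
pott
  top few 0
  scene rim [457.1 205.2  23.6] fit [456.9 205.   21.2] n 49 z 0.07833245878810409
```

View pics/e.png

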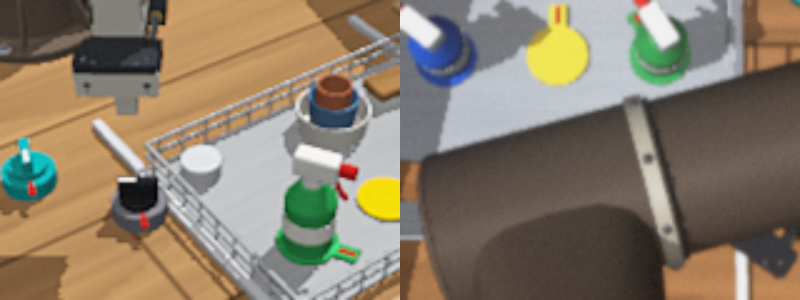

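Pots are nested: terracotta in blue in the ramekin at (335,95). The catch is at (140,195) with the gripper above it. I lower with a narrow opening and grip the bar.

```bash
python3 -m pendant '[[[0.04,-0.02,1,0,0,0,-0.3],[0,0,1,0,0,0,-0.3],[0,0,1,0,0,0,-0.3],[0,0,1,0,0,0,-0.3],[0,0,0.8,0,0,0,-0.3],[0,0,0.5,0,0,0,-0.3],[0,0,0,0,0,0,-0.3],[0,0,0,0,0,0,-0.3]]]'
python3 -m pendant '[[[0,0,0.5,0,0,0,-0.3],[0,0,0.5,0,0,0,-0.3],[0,0,0.4,0,0,0,-0.3],[0,0,0,0,0,0,-0.3],[0,0,0,0,0,0,-1],[0,0,0,0,0,0,-1],[0,0,0,0,0,0,-1],[0,0,0,0,0,0,-1]]]' 12
python3 g.py .446 -.0735 .063 -124.5
```

```text
time_s: 58.15
tcp_pos: [0.4464, -0.0734, 0.0921]
eef_rot: [-180.0, -0.0, -124.5]
contact_force: [0.4, -0.1, -0.1]
gripper_width: 0.0305
gripper_force: 0.0
time_s: 58.95
tcp_pos: [0.4464, -0.0734, 0.064]
eef_rot: [-180.0, 0.0, -124.5]
contact_force: [0.4, -0.6, -0.3]
gripper_width: 0.013
gripper_force: 12.0
t 59.0 pos [ 0.4464 -0.0734  0.064 ] rot [-180.     0.  -124.5] j [ 16.  12. -40.   0. -38. -50.] grip 0.013 12.0 F [ 0.4 -0.6 -0.3]
turn units wz -0.01 shift after turn [0.01 0.01 0.05] shift now [0.01 0.01 0.05]
```

```bash
python3 -m pendant '[[[0,0,0,0,0,-1,-1],[0,0,0,0,0,-1,-1],[0,0,0,0,0,-1,-1],[0,0,0,0,0,-1,-1],[0,0,0,0,0,-1,-1],[0,0,0,0,0,-1,-1],[0,0,0,0,0,-1,-1],[0,0,0,0,0,-1,-1]]]'
python3 -m pendant '[[[0,0,0,0,0,-1,-1],[0,0,0,0,0,-1,-1],[0,0,0,0,0,-1,-1],[0,0,0,0,0,-1,-1],[0,0,0,0,0,-1,-1],[0,0,0,0,0,-1,-1],[0,0,0,0,0,-1,-1],[0,0,0,0,0,-1,-1]]]' | grep force
python3 -m pendant '[[[0,0,0,0,0,-1,-1],[0,0,0,0,0,-1,-1],[0,0,0,0,0,-1,-1],[0,0,0,0,0,-1,-1],[0,0,0,0,0,-1,-1],[0,0,0,0,0,-1,-1],[0,0,0,0,0,-1,-1],[0,0,0,0,0,-1,-1]]]' | grep force
python3 -m pendant '[[[0,0,0,0,0,-1,-1],[0,0,0,0,0,-0.4,-1],[0,0,0,0,0,0,-1],[0,0,0,0,0,0,-1],[0,0,0,0,0,0,-0.5],[0,0,0,0,0,0,-0.5],[0,0,0,0,0,0,-0.5],[0,0,0,0,0,0,-0.5]]]'
python3 -m pendant '[[[0,0,-0.5,0,0,0,-0.5],[0,0,-1,0,0,0,-0.5],[0,0,-1,0,0,0,-0.5],[0,0,-1,0,0,0,-0.5],[0,0,-1,0,0,0,-0.5],[0,0,-1,0,0,0,-0.5],[0,0,-1,0,0,0,-0.5],[0,0,-1,0,0,0,-0.5]]]' | grep rot
python3 g.py .446 -.3 .2 -23
```

```text
time_s: 59.75
tcp_pos: [0.4469, -0.0736, 0.0641]
eef_rot: [-179.9, -0.0, -92.4]
contact_force: [3.2, -3.6, -3.0]
gripper_width: 0.0127
gripper_force: 12.0
contact_force: [4.9, -3.2, -6.0]
gripper_force: 12.0
contact_force: [5.5, -1.0, -5.8]
gripper_force: 12.0
time_s: 62.15
tcp_pos: [0.4458, -0.0735, 0.0638]
eef_rot: [180.0, 0.0, -22.9]
contact_force: [-0.9, -0.3, -0.2]
gripper_width: 0.0216
gripper_force: 0.0
eef_rot: [-180.0, -0.0, -22.9]
t 63.0 pos [ 0.4457 -0.0735  0.2154] rot [-180.    -0.   -22.9] j [ 16.   1. -29.   0. -60.  51.] grip 0.0218 0.0 F [ 0.9 -0.3  1. ]
turn units wz 0.02 shift after turn [ 4.44 10.42  0.77] shift now [ 4.42 10.42  0.77]
```

Next I move aside so the top camera sees everything, then check.

```bash
python3 -m pendant '[[[0.4,1,0,0,0,0,0],[0.4,1,0,0,0,0,0],[0.4,1,0,0,0,0,0],[0.4,1,0,0,0,0,0],[0.4,1,0,0,0,0,0],[0.4,1,0,0,0,0,0],[0.4,1,0,0,0,0,0],[0.4,1,0,0,0,0,0]]]' >/dev/null
python3 -m pendant '[[[0.4,1,0,0,0,0,0],[0.4,1,0,0,0,0,0],[0.4,1,0,0,0,0,0],[0.4,1,0,0,0,0,0],[0.4,1,0,0,0,0,0],[0.4,1,0,0,0,0,0],[0.4,1,0,0,0,0,0],[0.4,1,0,0,0,0,0]]]' >/dev/null
python3 - <<'E'
from m import *
t=cam("top");s=cam("scene");cs=[t,s]
print("dial");dial(cs,(.446,-.0735))
print("bg");bottle(cs,(.599,.056),z0=.136,z1=.15);print("bb");bottle(cs,(.595,.306),z0=.136,z1=.15)
print("ram");rim(cs,(.455,.205),.055,.042,.003);print("potb");rim(cs,(.455,.204),.038,.061,.003);print("pott");rim(cs,(.455,.204),.035,.078,.004)
cv2.imwrite("pics/f.png",np.hstack([cv2.resize(s["frame"][140:260,170:370],None,fx=2,fy=2),cv2.resize(t["frame"][140:260,110:310],None,fx=2,fy=2)]))
a=cv2.resize(t["frame"][195:245,265:315],None,fx=7,fy=7,interpolation=cv2.INTER_CUBIC);b=cv2.resize(s["frame"][185:235,180:230],None,fx=7,fy=7,interpolation=cv2.INTER_CUBIC)
cv2.imwrite("pics/gd.png",np.hstack([a,b]))
E
```

```text
dial
  top bar ctr [ 0.4438 -0.0742] barang 157.1 [46. 13.] pointer [ 0.456  -0.0799] -25.2 mark [ 0.4805 -0.0898] -23.0 ztop 0.053441884518718674 housing [447.8 -76.3] 36.7
  scene bar ctr [ 0.4487 -0.0728] barang 158.0 [46. 12.] pointer [ 0.4549 -0.0759] -27.1 mark [ 0.4805 -0.0871] -24.2 ztop 0.05342596830755486 housing [449.9 -72.5] 34.2
bg
  top head ctr [0.6004 0.057 ] axis [0.5971 0.0548] yaw 34.1 nozzleyaw 32.6 size [52. 24.] ztop 0.14119515331005894 nozz [0.629  0.0753]
  scene head ctr [0.608  0.0612] axis [0.6046 0.059 ] yaw 33.4 nozzleyaw 24.3 size [57. 26.] ztop 0.14065789071236007 nozz [0.6342 0.073 ]
bb
  top head ctr [0.5949 0.3072] axis [0.5925 0.3041] yaw 52.7 nozzleyaw 52.2 size [49. 23.] ztop 0.14040560392759072 nozz [0.6171 0.3359]
  scene head ctr [0.6007 0.3074] axis [0.5986 0.304 ] yaw 58.1 nozzleyaw 51.1 size [50. 25.] ztop 0.14019866667680936 nozz [0.6224 0.3343]
ram
  top rim [453.3 203.9  47.7] fit [452.7 203.6  43.3] n 133 z 0.04320090888081074
  scene rim [458.3 205.2  48.4] fit [457.1 205.7  40.2] n 77 z 0.04303418312584375
potb
  top rim [451.3 203.   32.5] fit [451.1 202.5  30.1] n 86 z 0.062056777207369906
  scene rim [455.9 204.3  33.3] fit [456.6 203.8  26.6] n 77 z 0.062354213881129605
pott
  top rim [446.9 203.4  22.6] fit [447.3 203.3  21. ] n 59 z 0.07903632356483112
  scene rim [452.4 206.6  25.1] fit [451.4 205.7  21.1] n 50 z 0.07801973202157553
```

View pics/f.png

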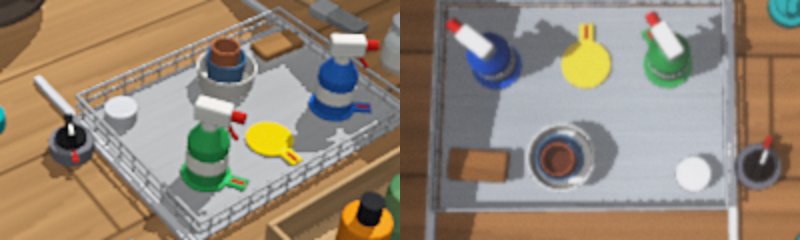

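View pics/gd.png

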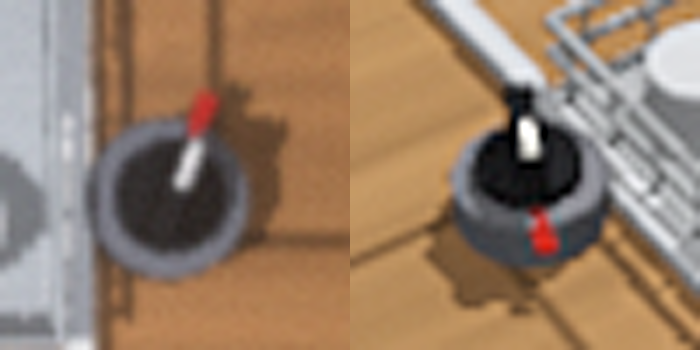

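The pointer lines up with the red mark, and both bottles sit on their pads. The terracotta pot has shifted about 5 mm inside the blue one since placing, so I check its tilt before handing in.

Run:
```python
from m import *
for n in("top","scene"):
    c=cam(n)
    for nm,xy,rad,zr,tol in(("t",(.4475,.2035) if n=="top" else (.452,.206),.026,.078,.006),("b",(.4515,.203) if n=="top" else (.456,.204),.036,.061,.004)):
        p=c["P"][near(c,xy,rad,zr-tol,zr+tol)]; D=np.hypot(*(p[:,:2]-xy).T); p=p[D>(.018 if nm=="t" else .028)]
        s=np.linalg.lstsq(np.c_[p[:,:2]-xy,np.ones(len(p))],p[:,2],rcond=None)[0]; print(n,nm,"tilt deg",np.degrees(s[:2]).round(1),"z",s[2].round(4),len(p))
s=r.get_state();print(s["time_s"],s["tcp_pos"],s["contact_force"])
```

```text
top t tilt deg [-0.8 -0.3] z 0.0769 67
top b tilt deg [-0.1 -0.3] z 0.0602 87
scene t tilt deg [-0.7 -0.2] z 0.0759 54
scene b tilt deg [ 0.2 -0.3] z 0.0597 41
64.75 [ 0.4388 -0.4182  0.214 ] [ 0.3326 -0.6957 -0.3838]
```

Both pots are level and seated, so I hand the job in.

```bash
python3 -c "
from plant import r
print(r.close_job())"
```

```text
the job is handed in; nothing more can be done
None
```

The job is handed in: the green and blue bottles stand on their pads with nozzles over the drip marks (no yellow bottle was there), the pots are nested level in the ramekin, and the dial, turned last, points at the red mark.

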